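Change over the batch on the staining warmer

TASK

Change over the batch on the staining warmer: first turn the programme wheel to standby, so that its open ring mark stands in the middle of the window, then slide every finished pot from the heated rings to the cooling rings and every fresh pot from the waiting rings to the heated rings, each wholly inside a ring of its own; the pots are full, so slide them by their lid knobs and never lift one. Unfold the leg of the hot-surface sign that lies face down beside the warmer and stand the sign upright on it on the worktop, and only when pots and sign are in place turn the wheel until the three-dot mark stands in the middle of the window. Leave the slide box and the bottles where they stand.

Things in the scene. Friction and masses are not known exactly. Their poses are not given: they have to be found in the camera images.
- warmer: Staining warmer, fixed: flat plate 260 (x) x 320 mm (y), top 32 mm above the worktop, with a 4 mm rim; at its left (+y) end a grey control head 160 x 156 mm, 47 mm high. Origin: underside of the plate's middle; x away from the robot, y left. Three flush columns of three rings, left to right: white waiting, black heated, bare metal cooling; 100 mm between columns, 88 mm between rows.
- heat_1 (a point): Centre of the heated (centre, black) ring in the row nearest the robot, on the plate surface (z 32 mm). The printed ring is 84 mm across inside.
- cool_1 (a point): Centre of the cooling (right, bare metal) ring in the row nearest the robot, on the plate surface (z 32 mm). The printed ring is 84 mm across inside.
- heat_2 (a point): Centre of the heated (centre, black) ring in the row in the middle, on the plate surface (z 32 mm). The printed ring is 84 mm across inside.
- cool_2 (a point): Centre of the cooling (right, bare metal) ring in the row in the middle, on the plate surface (z 32 mm). The printed ring is 84 mm across inside.
- heat_3 (a point): Centre of the heated (centre, black) ring in the row farthest from the robot, on the plate surface (z 32 mm). The printed ring is 84 mm across inside.
- cool_3 (a point): Centre of the cooling (right, bare metal) ring in the row farthest from the robot, on the plate surface (z 32 mm). The printed ring is 84 mm across inside.
- fresh_1: Fresh pot, starts on a waiting ring; may be absent. Round steel pot 64 mm across (67 at the rim), lid fixed on, 0.3 kg. Origin: centre of its foot. Above the foot: lid top 34 mm; round black knob 26 mm across, straight-sided 43 to 60 mm, top 63 mm: grip it there, fingertips no lower than 36 mm, closing along the slide so that it cannot rock. Pots look alike.
- fresh_2: Fresh pot, starts on a waiting ring; may be absent. Round steel pot 64 mm across (67 at the rim), lid fixed on, 0.3 kg. Origin: centre of its foot. Above the foot: lid top 34 mm; round black knob 26 mm across, straight-sided 43 to 60 mm, top 63 mm: grip it there, fingertips no lower than 36 mm, closing along the slide so that it cannot rock. Pots look alike.
- fresh_3: Fresh pot, starts on a waiting ring; may be absent. Round steel pot 64 mm across (67 at the rim), lid fixed on, 0.3 kg. Origin: centre of its foot. Above the foot: lid top 34 mm; round black knob 26 mm across, straight-sided 43 to 60 mm, top 63 mm: grip it there, fingertips no lower than 36 mm, closing along the slide so that it cannot rock. Pots look alike.
- done_1: Finished pot, starts on a heated ring; may be absent. Round steel pot 64 mm across (67 at the rim), lid fixed on, 0.3 kg. Origin: centre of its foot. Above the foot: lid top 34 mm; round black knob 26 mm across, straight-sided 43 to 60 mm, top 63 mm: grip it there, fingertips no lower than 36 mm, closing along the slide so that it cannot rock. Pots look alike.
- done_2: Finished pot, starts on a heated ring; may be absent. Round steel pot 64 mm across (67 at the rim), lid fixed on, 0.3 kg. Origin: centre of its foot. Above the foot: lid top 34 mm; round black knob 26 mm across, straight-sided 43 to 60 mm, top 63 mm: grip it there, fingertips no lower than 36 mm, closing along the slide so that it cannot rock. Pots look alike.
- done_3: Finished pot, starts on a heated ring; may be absent. Round steel pot 64 mm across (67 at the rim), lid fixed on, 0.3 kg. Origin: centre of its foot. Above the foot: lid top 34 mm; round black knob 26 mm across, straight-sided 43 to 60 mm, top 63 mm: grip it there, fingertips no lower than 36 mm, closing along the slide so that it cannot rock. Pots look alike.
- programme_wheel (a joint): Angle of the programme wheel, rad, growing counter-clockwise seen from above. A white disc under the head's cover shows one 45 degree sector in the window: open ring (standby) centred at 0, one dot at 0.785, two dots at 1.571, three dots (a triangle) at 2.356, four at 3.142, five at 3.927. Stops at -0.35 and 4.3; it stays where it is left (light friction, 0.06 N m).
- wheel_grip (a point): Grip point of the wheel's black bar knob: on the upright wheel axis, 74 mm above the worktop. The bar is 54 mm long (point x), 14 mm thick (point y), stands from 56 to 86 mm above the worktop on a round 49 mm hub and turns with the wheel; the head's cover is at 47 mm. A white line on top marks the end that points to the window (warmer -x) at wheel angle 0.
- window (a point): Centre of the black-framed window, 33 x 34 mm, in the top of the control head, on the robot's side of the wheel knob.
- hot_sign: Hot-surface sign, 0.31 kg, lying on its white face right of the warmer, back up: panel 95 x 100 x 8 mm, grey foot rail (heavy, 14 mm thick) along its far edge, round black grip bar at its top, near the robot. Origin: on the face, mid-length; x from top to foot (world down when it stands), y across, z out of its back. Foot edge at x = +65 mm. On its unfolded leg it leans back about 15 degrees.
- sign_handle (a point): Middle of the sign's grip bar: 18 mm thick, 42 mm long along the sign's y, with ball ends; at sign x = -58 mm, z = 18 mm (so 18 mm above the worktop while it lies), 123 mm from the foot edge. Pinched lightly (about 20 N) by its ends from above it turns between the pads, so that the sign can be swung up over its foot edge, its back then facing away from the robot.
- sign_leg (a joint): Leg angle, rad: 0 folded flat on the sign's back, 0.65 (stop) unfolded; it stays where it is left (0.03 N m). Aluminium bar 18 x 8 mm, 95 mm from hinge to tip; folded, it lies 12.5 to 20.5 mm above the worktop, the panel's back under it at 8 mm. A 9 mm pin with ball ends, 29 mm long, crosses it 65 mm from the hinge: pinch its ends from above and swing it up.
- leg_hinge (a point): Middle of the leg's hinge axis, which runs along the sign's y: sign x = -30 mm, z = 16.5 mm (mid-thickness of the leg).
- slide_box: Bystander: flat box of glass slides 70 x 100 x 24 mm, left of the warmer. Origin: centre of its underside.
- stain_bottle_a: Bystander: small dropper bottle, 34 mm across, 72 mm tall, right of the warmer. Origin: centre of its underside.
- stain_bottle_b: Bystander: small dropper bottle, 34 mm across, 74 mm tall, right of the warmer. Origin: centre of its underside.

How it is judged:
By the outcome, as a careful person would: the job done as asked, in the order asked, and still so for the second after the job is handed in, with the robot touching nothing.
Of fresh_1, fresh_2, fresh_3 only 2 to 3 are there at a start; the rules pass over those that are not, and their reading is None.
Of done_1, done_2, done_3 only 2 to 3 are there at a start; the rules pass over those that are not, and their reading is None.
At some moment in a run one of fresh_1, fresh_2, fresh_3, done_1, done_2, done_3 may be knocked a few centimetres aside while the robot is not near it.
Once in a run the grip may slacken for a moment while it holds something.
It also fails if it takes over 210 s, if anything falls off the work surface, if the arm or the gripper's body presses on something with over 40 N, if the wrist force passes 120 N, or if a joint passes its speed limit or range.

ROBOT

A 6-joint arm with a two-finger parallel gripper is mounted at the origin on a cart in front of the work surface, level with it; the furniture and walls round the work are solid. World frame = base frame: x ahead of the robot, y to its left, z up, the work surface at z = 0. Lengths are in m, angles in rad, forces in N, time in s.
With the tool pointing down it reaches from about 0.35 to 0.85 m from the base axis. Payload 8.1 kg.
Tool frame: the origin (TCP) lies on the centre line of the jaws, within the pads' length; the fingertips stand 17 mm ahead of it and the grasp point (between the pads) lies 2 mm behind it; z points along the fingers, y is the line along which they close (so a half turn about z gives the same grasp; the last joint's range is limited). The gripper opens to 93 mm and grips with 3 to 60 N. Pads are 15 mm wide; open, the fingers measure 128 mm over their backs; the gripper's body (75 mm by 188 mm) begins 65 mm behind the grasp point.
Start: joints at [-1.31, 0.13, 1.488, -0, 1.523, -0.085], TCP at [0.203, -0.564, 0.211] pointing down, gripper open.
Joint ranges: [-2.96, 2.96], [-0.89, 2.26], [0.02, 2.5], [-1.34, 4.48], [0, 2.73], [-2.66, 2.66]. Speed limits (rad/s): [2.39, 2.39, 2.79, 3.14, 3.14, 3.14].

INTERFACE

Orientations are given as a rotation vector (axis times angle).
In Python, from plant import status, eyes, robot gives the robot as it stands. The module is installed in compiled form; this text tells all that it offers.
- The arm moves only by the tool servo_tool, never from a script. Its argument "plan" is text: rows parted by semicolons, each of 4 numbers parted by spaces: the shift along the tool's x, y, z in m, then the turn about the tool's z in degrees. A call has 1 to 12 rows; each row is the pose to reach, as a shift and turn from the pose commanded when the call began, along the tool's axes at that moment; what a row does not reach only later rows make up. A row lasts 1/12 s, in which the tool goes at most 41.7 mm and 7.16 degrees, less where a joint would pass 70% of its speed; a pose out of reach is approached as far as the arm can. A call with a gripper value outside its range is refused whole. "grip" is the closure, from -1 (fully open) to 1 (shut), set as the call begins (left out, the last holds). The fingers move at their own pace and stop on an object; "grip_force" is the grip in N (left out, the last holds). Time passes only in rows, so rows that repeat a pose let the fingers close. It gives the time, the measured TCP pose, the force, the opening and the grip force at its end, in the units of the state.
- status.read_state(): the state, without advancing time (a new reading comes with each control period).
- eyes.read_camera(name): name is "scene" or "top"; returns a dict with "image" (400x640x3 uint8, blue, green, red), "fovy" (degrees; the focal length in pixels is half the picture's height over the tangent of half this angle, whatever the lens; pixels are square), "cx", "cy" (the principal point, pixels), "world_from_camera" (4x4, takes a point from camera to world coordinates). Camera axes: x right, y down, z forward; pixel columns grow to the right and rows downward; lengths in m; the calibration is good to about 2 mm. A picture is of the moment at which its call begins. There is no depth.
- robot.close_job(): hands the job in; it is judged then, once.
The state is a dict: "t": time; "q": joint angles; "dq": joint speeds; "joint_torque": joint torques, N m; "tool_pos": TCP position; "orientation": TCP orientation; "force": force on the tool from outside, world axes, zero at the start; "wrist_torque": the same for the moment, N m; "opening": finger opening in m; "gripper_force": force on a finger pad.
Only numpy, scipy, OpenCV 4.12 (cv2) and the standard library are available. Lean on these libraries where they do the work, as an engineer would, in place of code of your own. Each camera call takes 0.05 s, during which the arm holds its last target. There are 200 camera calls.

## Working session

There is one attempt and no reset: what is moved stays moved. The work goes in short steps, Python scripts to look and compute and a tool call to move; the robot and the scene stay as the last step left them, time stands still between calls to the robot, and variables do not carry over. Pictures are saved under pics/ and viewed, at most 14 in all, crops included, and the job is handed in when it is done.

Besides the shell and the picture viewer there is one more tool, called after "Emit:" as name(argument=value, ...) on one line, values as JSON. servo_tool: Moves the arm, as the interface text tells. Its arguments: {"type":"object","properties":{"plan":{"type":"string"},"grip":{"type":"number"},"grip_force":{"type":"number"}},"required":["plan"]}

```bash
mkdir -p pics; cat > h.py <<'E'
import numpy as np, cv2
from plant import status, eyes, robot
from scipy.spatial.transform import Rotation as R
def cam(n):
    d=eyes.read_camera(n); d['f']=d['image'].shape[0]/2/np.tan(np.radians(d['fovy'])/2); d['T']=np.array(d['world_from_camera']); return d
def ray(d,u,v):
    T=d['T']; r=T[:3,:3]@np.array([(u-d['cx'])/d['f'],(v-d['cy'])/d['f'],1]); return T[:3,3],r
def onz(d,u,v,z):
    o,r=ray(d,u,v); return o+r*(z-o[2])/r[2]
def proj(d,p):
    T=d['T']; c=T[:3,:3].T@(np.array(p)-T[:3,3]); return d['cx']+d['f']*c[0]/c[2], d['cy']+d['f']*c[1]/c[2]
def tri(d1,p1,d2,p2):
    o1,r1=ray(d1,*p1);o2,r2=ray(d2,*p2)
    r1=r1/np.linalg.norm(r1); r2=r2/np.linalg.norm(r2)
    s=np.linalg.lstsq(np.c_[r1,-r2],o2-o1,rcond=None)[0]
    a=o1+s[0]*r1;b=o2+s[1]*r2
    return (a+b)/2,np.linalg.norm(a-b)
E
python3 - <<'E'
from h import *
for n in ('scene','top'):
    d=cam(n); cv2.imwrite(f'pics/{n}0.png',d['image']); print(n,d['fovy'],d['cx'],d['cy'],d['T'].round(4).tolist())
s=status.read_state(); print(s); print(R.from_rotvec(s['orientation']).as_matrix().round(3))
E
```

```text
scene 45.38961537695406 324.10906837756255 197.04886779528567 [[-0.7222, -0.25, 0.6449, -0.2306], [-0.6915, 0.2823, -0.665, 0.7207], [-0.0158, -0.9262, -0.3767, 0.5399], [0.0, 0.0, 0.0, 1.0]]
top 55.29589652545274 319.9745657924743 201.11421466709973 [[-0.0018, -0.99, 0.1412, 0.4116], [-0.9998, -0.0009, -0.0189, -0.0674], [0.0188, -0.1413, -0.9898, 1.0343], [0.0, 0.0, 0.0, 1.0]]
{'t': 0.1, 'q': array([-1.31042145e+00,  1.31117540e-01,  1.48916125e+00, -1.13421872e-05,
        1.52299733e+00, -8.53948499e-02]), 'dq': array([-0.0003496 , -0.00285308, -0.00111628,  0.00084366,  0.00116605,
        0.00080896]), 'joint_torque': array([ 7.67611145e-04, -5.61340535e+01, -4.93095088e+01,  7.69917341e-02,
        2.90209427e-02, -7.12144924e-05]), 'tool_pos': array([ 0.20323674, -0.56397266,  0.21037832]), 'orientation': array([-3.09310846e+00, -5.40144747e-01,  2.48656458e-04]), 'force': array([-0.19816062,  0.41944535,  0.69177906]), 'wrist_torque': array([-0.01993907,  0.00651341,  0.01196144]), 'gripper_force': 0.0, 'opening': 0.09301415852890897}
[[ 0.941  0.339 -0.   ]
 [ 0.339 -0.941  0.002]
 [ 0.    -0.002 -1.   ]]
```

View pics/scene0.png

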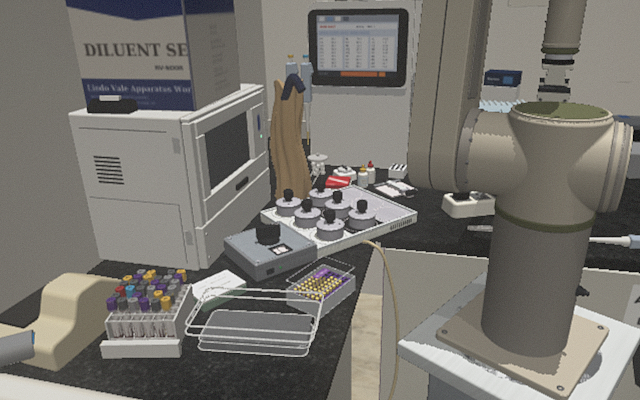

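View pics/top0.png

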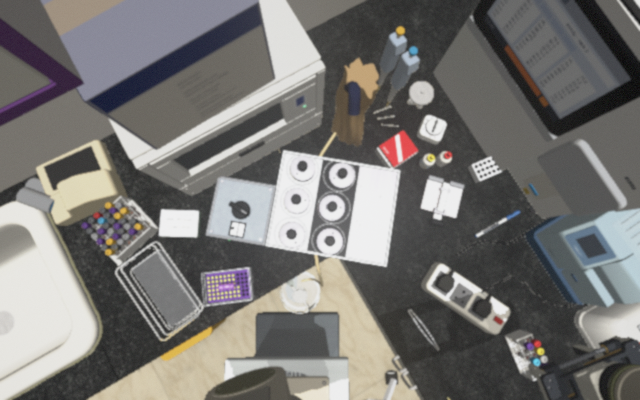

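The scene view shows the warmer with six pots around (330,210) and the head at (268,250). The top view shows the head at (240,210), the pots in the left and middle columns (290–345, 165–240), the sign at about (442,198), the bottles at (428,160) and (445,157), and the slide box at (180,222). I'll zoom in next.

```bash
python3 - <<'E'
import cv2
i=cv2.imread('pics/top0.png'); cv2.imwrite('pics/c1.png',cv2.resize(i[140:275,200:400],None,fx=4,fy=4,interpolation=cv2.INTER_CUBIC))
a=cv2.resize(i[145:235,400:500],None,fx=5,fy=5,interpolation=cv2.INTER_CUBIC)
j=cv2.imread('pics/scene0.png'); b=cv2.resize(j[155:245,300:430],None,fx=5,fy=5,interpolation=cv2.INTER_CUBIC)
cv2.imwrite('pics/c2.png',a);cv2.imwrite('pics/c3.png',b)
E
```

```text
(no output)
```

View pics/c1.png

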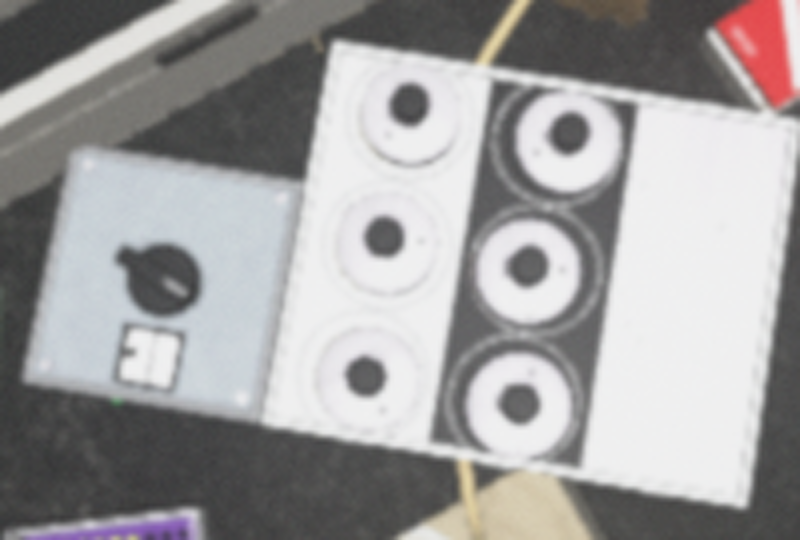

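View pics/c2.png

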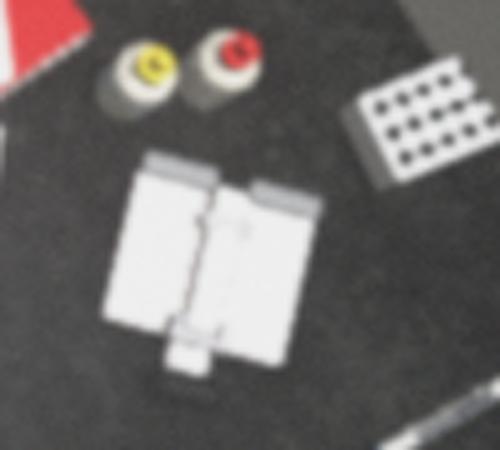

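The wheel's line points lower right (crop (185,293)), roughly 50–60° CCW from standby, so the wheel isn't at zero. All six pots are present. The sign has its foot rail at the far edge (crop (180,165)–(285,200)), the grip bar at (190,355), and the leg running between x=190 and 205.

View pics/c3.png

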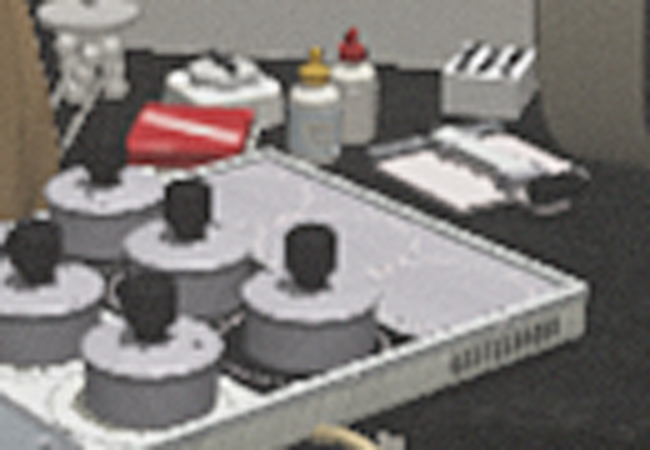

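```bash
cat > m.py <<'E'
from h import *
def blobs(img,thr,amin,amax):
    g=cv2.cvtColor(img,cv2.COLOR_BGR2GRAY); n,l,s,c=cv2.connectedComponentsWithStats((g<thr).astype(np.uint8),connectivity=4)
    return [(c[i].round(2).tolist(),int(s[i,4]),s[i,2:4].tolist()) for i in range(1,n) if amin<=s[i,4]<=amax]
def plate(d):
    "corners of the black column (z .032) and outline of plate (z .036) from the top view"
    g=cv2.cvtColor(d['image'],cv2.COLOR_BGR2GRAY)
    m=((g>150)).astype(np.uint8); m[:, :268]=0
    return g,m
def knobs(d,roi=(260,140,410,275)):
    return [b for b in blobs(d['image'],95,45,160) if roi[0]<b[0][0]<roi[2] and roi[1]<b[0][1]<roi[3]]
E
python3 - <<'E'
from m import *
d=cam('top'); e=cam('scene')
print('top'); 
for b in knobs(d): print(b, onz(d,*b[0],.095).round(4))
print('scene')
for b in blobs(e['image'],75,30,400):
    if 240<b[0][0]<430 and 170<b[0][1]<260: print(b,onz(e,*b[0],.085).round(4))
g=cv2.cvtColor(d['image'],cv2.COLOR_BGR2GRAY)
for r in range(150,268,13): print(r,g[r,262:404:2].tolist())
E
```

```text
top
([302.04, 165.79], 52, [7, 9]) [ 0.6354 -0.0404  0.095 ]
([328.54, 175.67], 57, [10, 25]) [ 0.6102 -0.107   0.095 ]
([341.94, 172.96], 48, [7, 9]) [ 0.6172 -0.1407  0.095 ]
([321.83, 186.4], 48, [6, 15]) [ 0.5828 -0.09    0.095 ]
scene
([271.27, 182.15], 294, [15, 73]) [ 0.7321 -0.0644  0.085 ]
([324.77, 178.88], 289, [32, 27]) [ 0.6396 -0.1805  0.085 ]
([381.56, 175.37], 181, [21, 16]) [ 0.5389 -0.3074  0.085 ]
([241.73, 183.12], 77, [12, 13]) [ 0.7874 -0.0056  0.085 ]
([287.88, 194.32], 93, [9, 12]) [ 0.6307 -0.0339  0.085 ]
([337.0, 196.3], 97, [10, 12]) [ 0.5271 -0.1076  0.085 ]
([306.66, 204.66], 119, [16, 13]) [ 0.5459 -0.0186  0.085 ]
([361.56, 205.63], 108, [10, 13]) [ 0.4425 -0.1025  0.085 ]
([328.93, 215.02], 138, [12, 17]) [ 0.4636 -0.01    0.085 ]
([350.0, 226.76], 70, [18, 15]) [0.3865 0.0047 0.085 ]
([280.57, 246.86], 44, [23, 7]) [0.4295 0.1686 0.085 ]
150 [119, 120, 121, 118, 118, 115, 110, 92, 105, 86, 102, 178, 159, 124, 108, 93, 78, 70, 72, 71, 76, 75, 75, 79, 75, 72, 77, 78, 77, 86, 172, 200, 109, 79, 73, 76, 74, 74, 72, 70, 70, 67, 71, 69, 69, 74, 69, 73, 73,
[... 2493 characters left out ...]
, 239, 239, 239, 240, 236, 220, 170, 79, 79, 77, 77, 75, 78]
254 [72, 75, 74, 74, 76, 74, 76, 78, 73, 77, 80, 85, 79, 77, 78, 76, 77, 81, 89, 81, 79, 83, 85, 116, 132, 145, 204, 229, 214, 222, 229, 226, 223, 231, 227, 197, 165, 155, 137, 108, 104, 121, 222, 239, 239, 239, 239, 239, 239, 239, 239, 239, 239, 239, 239, 239, 238, 239, 239, 239, 239, 235, 221, 186, 79, 78, 78, 75, 72, 70, 73]
267 [70, 72, 74, 72, 79, 74, 75, 74, 72, 74, 76, 71, 76, 78, 76, 74, 76, 76, 78, 84, 79, 82, 76, 76, 103, 166, 193, 194, 203, 189, 196, 200, 202, 204, 205, 207, 202, 203, 199, 200, 193, 134, 104, 84, 83, 79, 78, 79, 77, 76, 75, 76, 75, 77, 74, 74, 79, 76, 78, 79, 91, 115, 105, 79, 73, 71, 68, 72, 70, 69, 69]
```

```bash
cat >> m.py <<'E'
def cross(a,i0,step,thr):
    "first index from i0 along step where a crosses thr (subpixel)"
    i=i0; up=a[i]>thr
    while (a[i]>thr)==up: i+=step
    p=i-step; return p+step*(thr-a[p])/(a[i]-a[p])
def fit(d,pts,z):
    P=np.array([onz(d,u,v,z)[:2] for u,v in pts]); vx,vy,x,y=cv2.fitLine(P.astype(np.float32),cv2.DIST_HUBER,0,.001,.001).ravel(); return np.array([x,y]),np.array([vx,vy])
def knobs(d,roi=(265,140,405,270),thr=165):
    out=[]
    g=cv2.cvtColor(d['image'],cv2.COLOR_BGR2GRAY)
    m=(g<thr).astype(np.uint8)
    n,l,s,c=cv2.connectedComponentsWithStats(m,connectivity=4)
    for i in range(1,n):
        if 50<s[i,4]<150 and s[i,2]<14 and s[i,3]<14 and roi[0]<c[i][0]<roi[2] and roi[1]<c[i][1]<roi[3]:
            w=(l==i)*1.0; w=cv2.dilate(w,np.ones((3,3)))*(220-g.clip(0,220).astype(float)); v,u=np.nonzero(w); q=w[v,u]
            out.append((float((u*q).sum()/q.sum()),float((v*q).sum()/q.sum())))
    return out
E
python3 - <<'E'
from m import *
d=cam('top'); e=cam('scene')
ks=knobs(d); sc=[(287.88,194.32),(337,196.3),(306.66,204.66),(361.56,205.63),(328.93,215.02)]
for k in ks:
    p=onz(d,*k,.095); print(np.round(k,2),p.round(4),'scene pred',np.round(proj(e,[p[0],p[1],.032+.052]),1))
    for s in sc:
        q,r=tri(d,k,e,s)
        if r<.012 and abs(q[2]-.085)<.04: print('   tri',q.round(4),round(r,4))
g=cv2.cvtColor(d['image'],cv2.COLOR_BGR2GRAY).astype(float)
bar=[(cross(g[r],365-int((r-180)*.1),-1,165),r) for r in range(180,255,3)]
rgt=[(cross(g[r],385-int((r-180)*.13),1,165),r) for r in range(178,258,3)]
lb=[(cross(g[r],326-int((r-180)*.2),-1,165),r) for r in (186,188,190,216,218,220)]
near=[(c,cross(g[:,c],255,1,150)) for c in range(350,386,3)]
far=[(c,cross(g[:,c],175,-1,165)) for c in range(362,396,3)]
near2=[(c,cross(g[:,c],241,1,150)) for c in range(270,285,2)]
far2=[(c,cross(g[:,c],156,-1,165)) for c in list(range(286,297,2))]
for n,p,z in (('bar',bar,.032),('rgt',rgt,.036),('lb',lb,.032),('near',near,.036),('near2',near2,.036),('far',far,.036),('far2',far2,.036),('nearall',near+near2,.036),('farall',far+far2,.036)):
    c,v=fit(d,p,z); a=np.degrees(np.arctan2(v[1],v[0])); print(n,c.round(4),a.round(2))
E
```

```text
[301.89 165.71] [ 0.6356 -0.04    0.095 ] scene pred [288.4 193.6]
   tri [ 0.6385 -0.04    0.0812] 0.0011
[341.79 172.89] [ 0.6174 -0.1403  0.095 ] scene pred [320.5 184.9]
[295.63 198.79] [ 0.5514 -0.0248  0.095 ] scene pred [306.9 203.7]
   tri [ 0.5531 -0.0246  0.0811] 0.0011
[331.51 206.1 ] [ 0.5332 -0.1139  0.095 ] scene pred [336.9 195.4]
   tri [ 0.5346 -0.115   0.0808] 0.001
[290.96 233.62] [ 0.4651 -0.014   0.095 ] scene pred [329.6 214.7]
   tri [ 0.466  -0.0131  0.0832] 0.0007
[329.36 240.36] [ 0.4485 -0.1082  0.095 ] scene pred [361.1 204.7]
   tri [ 0.4486 -0.1091  0.0812] 0.0011
bar [ 0.5017 -0.1661] -9.84
rgt [ 0.5371 -0.2844] -9.8
lb [ 0.5498 -0.0737] -9.72
near [ 0.3915 -0.205 ] 80.35
near2 [0.4312 0.0251] 79.58
far [ 0.6506 -0.2406] 80.62
far2 [ 0.6901 -0.0088] 80.59
nearall [ 0.4147 -0.0714] 80.21
farall [ 0.6632 -0.1667] 80.33
```

```bash
python3 - <<'E'
from m import *
d=cam('top'); e=cam('scene')
a=cv2.resize(d['image'][190:242,222:262],None,fx=9,fy=9,interpolation=cv2.INTER_CUBIC)
b=cv2.resize(e['image'][215:267,245:293],None,fx=9,fy=9,interpolation=cv2.INTER_CUBIC)
cv2.imwrite('pics/c4.png',np.hstack([a,b]))
g=cv2.cvtColor(d['image'],cv2.COLOR_BGR2GRAY).astype(int)
print(g[196:232,226:258])
E
```

```text
[[208 207 206 ... 207 208 208]
 [205 205 206 ... 207 208 208]
 [202 206 207 ... 207 207 207]
 ...
 [206 202 186 ... 210 209 210]
 [205 200 178 ... 208 209 209]
 [206 199 171 ... 209 208 209]]
```

View pics/c4.png

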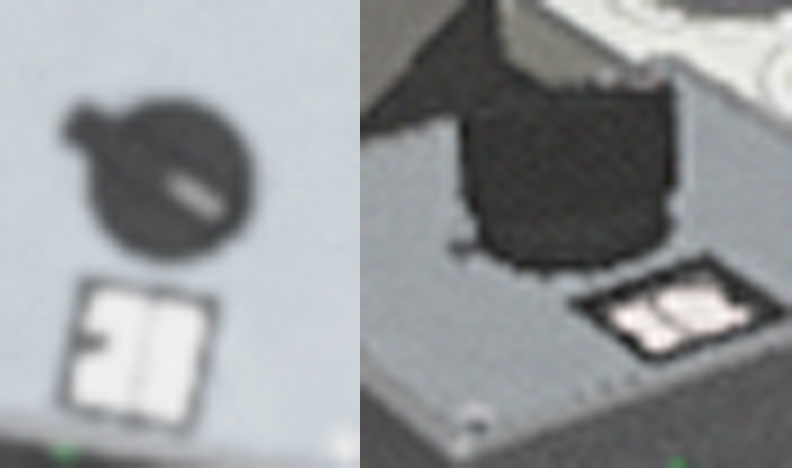

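The wheel's white line runs from crop (168,178) to (222,215). The hub centre is at (170,180), the bar's top spans (65,115)–(238,228), and the window centre is at (138,355) with a sector boundary near its middle. That puts the wheel at about 66°.

```bash
python3 - <<'E'
from m import *
d=cam('top'); e=cam('scene')
f=lambda x,y:(222+(x+.5)/9-.5,190+(y+.5)/9-.5)
s=lambda x,y:(245+(x-360+.5)/9-.5,215+(y+.5)/9-.5)
hub=onz(d,*f(170,180),.054); bar=onz(d,*f(150,170),.086); win=onz(d,*f(138,355),.047)
print(hub,bar,win)
a,b=[onz(d,*f(*p),.086) for p in ((168,178),(222,215))]; v=b-a; print('line deg',np.degrees(np.arctan2(v[1],v[0])),a,b)
a2,b2=[onz(d,*f(*p),.086) for p in ((65,115),(238,228))]; v=b2-a2; print('bar deg',np.degrees(np.arctan2(v[1],v[0])),np.linalg.norm(v))
th=np.radians(-9.8); w=win-hub; print('win dir in warmer',np.cos(th)*w[0]+np.sin(th)*w[1],-np.sin(th)*w[0]+np.cos(th)*w[1])
q,r=tri(d,f(150,170),e,s(575,95)); print('tri bar top',q,r)
h=hub-[.5384,-.1221,0]; print('hub in warmer',np.cos(th)*h[0]+np.sin(th)*h[1],-np.sin(th)*h[0]+np.cos(th)*h[1])
S=status.read_state(); print(S['t'],S['q'])
E
```

```text
[0.52934582 0.11881147 0.054     ] [0.52828845 0.11832784 0.086     ] [0.47976223 0.12787432 0.047     ]
line deg -124.18116605482987 [0.52605983 0.11330006 0.086     ] [0.51576348 0.09813871 0.086     ]
bar deg -122.93727558302106 0.05792600903765713
win dir in warmer -0.050402641079362785 0.0004910111407415776
tri bar top [0.52807548 0.11821897 0.08436214] 0.0011645823020769053
hub in warmer -0.04992748543440554 0.23585495580996668
0.5 [-1.31041788e+00  1.30413432e-01  1.48824422e+00 -1.46785372e-05
  1.52300945e+00 -8.54316813e-02]
```

```bash
cat >> h.py <<'E'
def go(x,y,z,yaw,S=None):
    "shift and turn, in the tool's axes, from the present pose to a world point and yaw (deg) of tool x"
    S=S or status.read_state(); M=R.from_rotvec(S['orientation']).as_matrix()
    psi=np.degrees(np.arctan2(M[1,0],M[0,0])); s=M.T@(np.array([x,y,z])-S['tool_pos'])
    t=-(yaw-psi); t=(t+180)%360-180
    print('t %.2f at'%S['t'],S['tool_pos'].round(4),'yaw %.2f'%psi,'open %.4f'%S['opening'],'| plan',s.round(4),'turn %.2f'%t)
E
```

Emit:
servo_tool(plan="0.04 -0.04 0 -6;0.09 -0.09 0 -12;0.14 -0.14 0 -18;0.18 -0.18 0 -24;0.22 -0.22 0 -30;0.25 -0.25 0 -36.7;0.28 -0.28 0 -36.7;0.31 -0.31 0 -36.7;0.34 -0.34 0 -36.7;0.37 -0.37 0 -36.7;0.4 -0.4 0 -36.7;0.42 -0.42 0 -36.7", grip=-0.3)

```text
t: 1.5
tool_pos: [0.4167, -0.1101, 0.2118]
orientation: [2.767, 1.486, 0.001]
force: [0.5, -1.0, 0.4]
opening: 0.0604
gripper_force: 0.0
```

```bash
python3 -c "
from h import *
go(.5288,.1185,.15,56.5)"
```

```text
t 1.50 at [ 0.4167 -0.1101  0.2118] yaw 56.50 open 0.0604 | plan [ 0.2525 -0.0328  0.0618] turn -0.00
```

Emit:
servo_tool(plan="0.02 0 0 0;0.05 0 0 0;0.08 0 0 0;0.11 0 0 0;0.13 0 0 0;0.14 0 0 0;0.14 0 0 0;0.14 0 0 0;0.14 0 0 0")

```text
t: 2.25
tool_pos: [0.493, 0.0038, 0.2113]
orientation: [2.767, 1.486, -0.001]
force: [0.0, -0.4, 0.3]
opening: 0.0604
gripper_force: 0.0
```

```bash
python3 -c "
from h import *
go(.5288,.1185,.079,56.5)"
```

```text
t 2.25 at [0.493  0.0038 0.2113] yaw 56.48 open 0.0604 | plan [ 0.1155 -0.0335  0.1323] turn -0.02
```

Emit:
servo_tool(plan="0.03 -0.01 0 0;0.06 -0.02 0 0;0.09 -0.03 0.01 0;0.1155 -0.0335 0.04 0;0.1155 -0.0335 0.07 0;0.1155 -0.0335 0.09 0;0.1155 -0.0335 0.11 0;0.1155 -0.0335 0.11 0;0.1155 -0.0335 0.12 0;0.1155 -0.0335 0.1315 0;0.1155 -0.0335 0.1315 0;0.1155 -0.0335 0.1315 0")

```text
t: 3.25
tool_pos: [0.5292, 0.1192, 0.08]
orientation: [-2.768, -1.487, 0.0]
force: [-0.2, 0.4, -0.1]
opening: 0.0604
gripper_force: 0.0
```

```bash
python3 -c "
from h import *
go(.5288,.1185,.079,56.5)"
```

```text
t 3.25 at [0.5292 0.1192 0.08  ] yaw 56.48 open 0.0604 | plan [-0.0008  0.      0.001 ] turn -0.02
```

Emit:
servo_tool(plan="0 0 0 0;0 0 0 0;0 0 0 0;0 0 0 0;0 0 0 0;0 0 0 0;0 0 0 0", grip=1, grip_force=15)

```text
t: 3.83
tool_pos: [0.5292, 0.1196, 0.0799]
orientation: [2.767, 1.487, 0.0]
force: [0.2, 0.1, 0.3]
opening: 0.0186
gripper_force: 0.0
```

Emit:
servo_tool(plan="0 0 0 6;0 0 0 12;0 0 0 18;0 0 0 24;0 0 0 30;0 0 0 36;0 0 0 42;0 0 0 48;0 0 0 54;0 0 0 60;0 0 0 66.3;0 0 0 66.3")

```text
t: 4.83
tool_pos: [0.5292, 0.1196, 0.0798]
orientation: [3.129, -0.276, -0.0]
force: [-0.9, -0.3, 0.4]
opening: 0.0004
gripper_force: 0.0
```

```bash
python3 - <<'E'
from m import *
go(.5288,.1185,.079,-9.8); S=status.read_state(); print(S['force'],S['wrist_torque'],S['gripper_force'])
E
```

```text
t 4.83 at [0.5292 0.1196 0.0798] yaw -10.09 open 0.0004 | plan [-0.0002  0.0011  0.0008] turn -0.29
[-0.88005969 -0.27314392  0.37625059] [0.0173217  0.01932148 0.02067514] 0.0
```

```bash
python3 - <<'E'
from m import *
d=cam('top'); e=cam('scene')
a=cv2.resize(d['image'][190:242,222:262],None,fx=9,fy=9,interpolation=cv2.INTER_CUBIC)
b=cv2.resize(e['image'][215:267,245:293],None,fx=9,fy=9,interpolation=cv2.INTER_CUBIC)
cv2.imwrite('pics/c5.png',np.hstack([a,b]))
S=status.read_state(); print(S['t'],S['opening'],proj(e,S['tool_pos']),proj(d,S['tool_pos']))
E
```

```text
4.9333 0.0009361961863029459 (np.float64(267.52070730720044), np.float64(226.95593360033638)) (np.float64(238.2210464395567), np.float64(208.38388719040483))
```

View pics/c5.png

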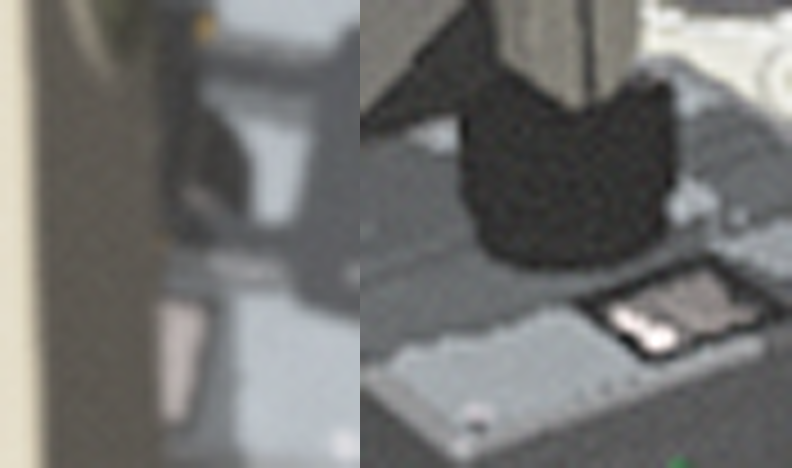

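The scene view shows the closed fingers ending in a V at about (585,105), with the bar below them looking unturned. The grasp missed, so I'll check the height of the visible tip.

```bash
python3 - <<'E'
from m import *
e=cam('scene'); S=status.read_state(); M=R.from_rotvec(S['orientation']).as_matrix(); p=S['tool_pos']
f=lambda P:tuple(np.round(((proj(e,P)[0]-245)*9+360,(proj(e,P)[1]-215)*9),0))
for dz in (0,.006,.017):
  for dx in (-.0075,.0075):
    print(dz,dx,[f(p+M@[dx,dy,dz]) for dy in (-.02,0,.02)])
ax=np.array([.5288,.1185,0]); 
for z in (.056,.086):
  print(z,[f(ax+[s*np.cos(a)*.027+q*-np.sin(a)*.007,s*np.sin(a)*.027+q*np.cos(a)*.007,z]) for a in [np.radians(56.5)] for s in(-1,1) for q in (-1,1)])
E
```

```text
0 -0.0075 [(np.float64(507.0), np.float64(140.0)), (np.float64(578.0), np.float64(118.0)), (np.float64(648.0), np.float64(96.0))]
0 0.0075 [(np.float64(477.0), np.float64(119.0)), (np.float64(547.0), np.float64(97.0)), (np.float64(617.0), np.float64(76.0))]
0.006 -0.0075 [(np.float64(509.0), np.float64(163.0)), (np.float64(580.0), np.float64(140.0)), (np.float64(649.0), np.float64(118.0))]
0.006 0.0075 [(np.float64(478.0), np.float64(141.0)), (np.float64(549.0), np.float64(119.0)), (np.float64(618.0), np.float64(98.0))]
0.017 -0.0075 [(np.float64(512.0), np.float64(203.0)), (np.float64(582.0), np.float64(180.0)), (np.float64(651.0), np.float64(158.0))]
0.017 0.0075 [(np.float64(481.0), np.float64(181.0)), (np.float64(551.0), np.float64(159.0)), (np.float64(620.0), np.float64(137.0))]
0.056 [(np.float64(677.0), np.float64(169.0)), (np.float64(684.0), np.float64(193.0)), (np.float64(461.0), np.float64(193.0)), (np.float64(467.0), np.float64(218.0))]
0.086 [(np.float64(670.0), np.float64(61.0)), (np.float64(678.0), np.float64(84.0)), (np.float64(453.0), np.float64(84.0)), (np.float64(458.0), np.float64(108.0))]
```

Emit:
servo_tool(plan="0 0 0 0;0 0 0 0;0 0 0 0;0 0 0 0;0 0 0 0;0 0 0 0;0 0 0 0;0 0 0 0;0 0 0 0;0 0 0 0", grip=-0.3)

```text
t: 5.82
tool_pos: [0.5292, 0.1195, 0.0798]
orientation: [3.13, -0.268, -0.0]
force: [0.3, 0.5, 0.2]
opening: 0.0592
gripper_force: 0.0
```

Emit:
servo_tool(plan="0 0 -0.03 0;0 0 -0.06 0;0 0 -0.1 0;-0.04 0.04 -0.11 0;-0.08 0.08 -0.11 0;-0.11 0.11 -0.11 0;-0.14 0.14 -0.11 0;-0.14 0.14 -0.11 0;-0.14 0.14 -0.11 0")

```text
t: 6.57
tool_pos: [0.3642, 0.0033, 0.1898]
orientation: [3.129, -0.271, 0.0]
force: [0.0, 0.7, 0.1]
opening: 0.0603
gripper_force: 0.0
```

```bash
python3 - <<'E'
from m import *
d=cam('top'); e=cam('scene')
a=cv2.resize(d['image'][190:242,222:262],None,fx=9,fy=9,interpolation=cv2.INTER_CUBIC)
b=cv2.resize(e['image'][180:275,235:305],None,fx=5,fy=5,interpolation=cv2.INTER_CUBIC)[:468]
cv2.imwrite('pics/c6.png',np.hstack([a,b]))
S=status.read_state(); print(S['t'],S['opening'],S['tool_pos'])
E
```

```text
6.6667 0.060369695892679 [0.36749733 0.00486999 0.19038943]
```

View pics/c6.png

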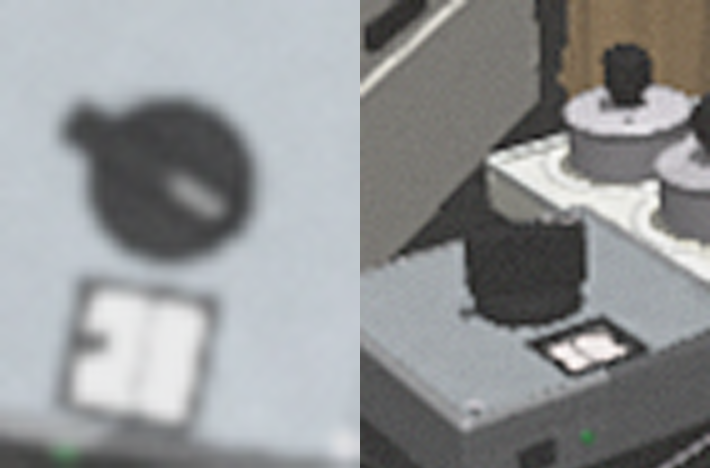

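The wheel hasn't moved. I need to see how the gripper relates to its reported pose.

```bash
python3 - <<'E'
from m import *
d=cam('top'); e=cam('scene')
S=status.read_state(); M=R.from_rotvec(S['orientation']).as_matrix(); p=S['tool_pos']; print(p,S['opening'])
out=[]
for c in (d,e):
    u,v=map(int,proj(c,p)); u0,v0=max(u-40,0),max(v-45,0)
    im=cv2.resize(c['image'][v0:v0+70,u0:u0+80],None,fx=5,fy=5,interpolation=cv2.INTER_CUBIC)
    for q,col in ((p,(0,0,255)),(p+M@[0,0,.017],(0,255,0)),(p+M@[0,.03,.017],(255,0,0)),(p+M@[0,-.03,.017],(255,0,255))):
        x,y=proj(c,q); cv2.circle(im,(int((x-u0+.5)*5),int((y-v0+.5)*5)),3,col,-1)
    out.append(im)
cv2.imwrite('pics/c7.png',np.hstack(out)); cv2.imwrite('pics/full_s.png',e['image'])
E
```

```text
[0.36817236 0.00558764 0.19020731] 0.060202172675626976
```

View pics/c7.png

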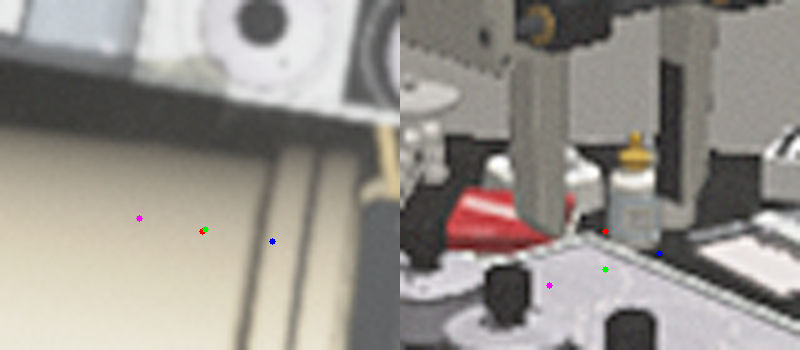

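The real fingertips show about 10 px (roughly 20 mm) above where the reported pose plus 17 mm puts them: left tip at (545,230) against a predicted (549,285). That explains the miss over the bar. I'll calibrate by touching the empty metal cooling field lightly with closed fingers.

Emit:
servo_tool(plan="0 0 0 0;0 0 0 0", grip=1)

```text
t: 6.93
tool_pos: [0.3679, 0.0059, 0.1897]
orientation: [-3.13, 0.266, 0.001]
force: [0.7, -0.2, -0.5]
opening: 0.0515
gripper_force: 0.0
```

```bash
python3 -c "
from h import *
go(.5214,-.2206,.1,-9.8)"
```

```text
t 6.93 at [0.3679 0.0059 0.1897] yaw -9.73 open 0.0515 | plan [0.1896 0.1973 0.0895] turn 0.07
```

Emit:
servo_tool(plan="0.03 0.03 0 0;0.06 0.06 0 0;0.09 0.09 0 0;0.12 0.12 0 0;0.15 0.15 0 0;0.19 0.197 0 0;0.19 0.197 0.04 0;0.19 0.197 0.07 0;0.19 0.197 0.09 0;0.19 0.197 0.11 0;0.19 0.197 0.11 0;0.19 0.197 0.11 0")

```text
t: 7.93
tool_pos: [0.5204, -0.22, 0.078]
orientation: [-3.129, 0.267, 0.006]
force: [0.0, 0.3, 0.5]
opening: 0.0007
gripper_force: 0.0
```

Emit:
servo_tool(plan="0 0 0 0;0 0 0.005 0;0 0 0.01 0;0 0 0.014 0;0 0 0.018 0;0 0 0.018 0;0 0 0.018 0")

```text
t: 8.52
tool_pos: [0.5209, -0.2209, 0.0616]
orientation: [-3.13, 0.268, 0.001]
force: [0.2, -0.2, 0.4]
opening: 0.0006
gripper_force: 0.0
```

Nominal tip is 45 mm here and there's no contact, as expected. I'll go down in small steps.

Emit:
servo_tool(plan="0 0 0.004 0;0 0 0.008 0;0 0 0.011 0;0 0 0.011 0;0 0 0.011 0")

```text
t: 8.93
tool_pos: [0.5209, -0.2209, 0.0504]
orientation: [-3.13, 0.268, 0.001]
force: [-0.5, -0.2, -0.8]
opening: 0.0003
gripper_force: 0.0
```

Emit:
servo_tool(plan="0 0 0.002 0;0 0 0.004 0;0 0 0.004 0;0 0 0.004 0")

```text
t: 9.27
tool_pos: [0.5211, -0.221, 0.0467]
orientation: [-3.13, 0.268, 0.0]
force: [0.4, -0.3, -0.3]
opening: 0.0006
gripper_force: 0.0
```

Emit:
servo_tool(plan="0 0 0.003 0;0 0 0.003 0;0 0 0.003 0")

```text
t: 9.52
tool_pos: [0.521, -0.2209, 0.0436]
orientation: [-3.13, 0.268, 0.001]
force: [1.0, -0.0, -0.2]
opening: 0.0005
gripper_force: 0.0
```

Emit:
servo_tool(plan="0 0 0.003 0;0 0 0.003 0;0 0 0.003 0")

```text
t: 9.77
tool_pos: [0.521, -0.2209, 0.0406]
orientation: [-3.13, 0.268, 0.001]
force: [0.2, -0.4, 0.3]
opening: 0.0006
gripper_force: 0.0
```

Emit:
servo_tool(plan="0 0 0.002 0;0 0 0.002 0;0 0 0.002 0")

```text
t: 10.02
tool_pos: [0.5211, -0.221, 0.0387]
orientation: [-3.13, 0.268, 0.0]
force: [0.7, -0.1, -1.3]
opening: 0.0004
gripper_force: 0.0
```

Emit:
servo_tool(plan="0 0 0.002 0;0 0 0.002 0;0 0 0.002 0")

```text
t: 10.27
tool_pos: [0.5211, -0.221, 0.0367]
orientation: [-3.13, 0.268, 0.0]
force: [-0.4, 0.3, 0.4]
opening: 0.0003
gripper_force: 0.0
```

Emit:
servo_tool(plan="0 0 0.0015 0;0 0 0.0015 0;0 0 0.0015 0")

```text
t: 10.52
tool_pos: [0.5211, -0.221, 0.0352]
orientation: [-3.13, 0.268, 0.0]
force: [-0.2, -0.5, -0.4]
opening: 0.0008
gripper_force: 0.0
```

Emit:
servo_tool(plan="0 0 0.0015 0;0 0 0.0015 0;0 0 0.0015 0")

```text
t: 10.77
tool_pos: [0.5211, -0.221, 0.0337]
orientation: [-3.13, 0.268, 0.0]
force: [0.5, 0.2, 0.3]
opening: 0.0005
gripper_force: 0.0
```

Emit:
servo_tool(plan="0 0 0.0015 0;0 0 0.0015 0;0 0 0.0015 0")

```text
t: 11.02
tool_pos: [0.5211, -0.221, 0.0322]
orientation: [-3.13, 0.268, 0.0]
force: [-0.3, 0.9, -0.3]
opening: 0.0002
gripper_force: 0.0
```

Emit:
servo_tool(plan="0 0 0.0015 0;0 0 0.0015 0;0 0 0.0015 0")

```text
t: 11.27
tool_pos: [0.5211, -0.221, 0.0307]
orientation: [-3.13, 0.268, 0.0]
force: [0.9, -0.6, -0.8]
opening: 0.0007
gripper_force: 0.0
```

Emit:
servo_tool(plan="0 0 0.0015 0;0 0 0.0015 0;0 0 0.0015 0")

```text
t: 11.52
tool_pos: [0.5211, -0.221, 0.0292]
orientation: [-3.13, 0.268, 0.0]
force: [-0.3, -0.7, -0.1]
opening: 0.0003
gripper_force: 0.0
```

```bash
python3 - <<'E'
from m import *
d=cam('top'); e=cam('scene')
S=status.read_state(); M=R.from_rotvec(S['orientation']).as_matrix(); p=S['tool_pos']; print(p,S['opening'],S['force'])
out=[]
for c in (d,e):
    u,v=map(int,proj(c,p)); u0,v0=u-40,v-45
    im=cv2.resize(c['image'][v0:v0+70,u0:u0+80],None,fx=5,fy=5,interpolation=cv2.INTER_CUBIC)
    for q,col in ((p,(0,0,255)),(p+M@[0,0,.017],(0,255,0)),(np.r_[p[:2],.032],(255,0,0))):
        x,y=proj(c,q); cv2.circle(im,(int((x-u0+.5)*5),int((y-v0+.5)*5)),2,col,-1)
    out.append(im)
cv2.imwrite('pics/c8.png',np.hstack(out))
E
```

```text
[ 0.52116705 -0.22105837  0.02931742] 0.00033774597068815423 [ 0.35215291 -0.49767089 -0.22720707]
```

View pics/c8.png

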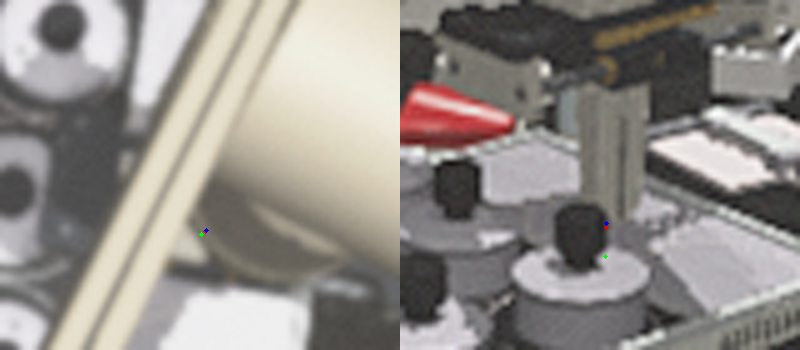

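The tip's lower end is at about (620,220), just above the plate point at (606,222), so the fingers are almost touching. I'll continue in small steps.

Emit:
servo_tool(plan="0 0 0.0015 0;0 0 0.0015 0;0 0 0.0015 0")

```text
t: 11.87
tool_pos: [0.5211, -0.221, 0.0277]
orientation: [-3.13, 0.268, 0.0]
force: [-0.0, -0.4, -0.6]
opening: 0.0004
gripper_force: 0.0
```

Emit:
servo_tool(plan="0 0 0.0015 0;0 0 0.0015 0;0 0 0.0015 0")

```text
t: 12.12
tool_pos: [0.5211, -0.221, 0.0262]
orientation: [-3.13, 0.268, 0.0]
force: [-0.3, 0.1, 0.3]
opening: 0.0004
gripper_force: 0.0
```

Emit:
servo_tool(plan="0 0 0.0015 0;0 0 0.0015 0;0 0 0.0015 0")

```text
t: 12.37
tool_pos: [0.5214, -0.2211, 0.025]
orientation: [3.13, -0.268, 0.001]
force: [-0.4, 0.6, 0.8]
opening: 0.0003
gripper_force: 0.7
```

Emit:
servo_tool(plan="0 0 0.0015 0;0 0 0.0015 0;0 0 0.0015 0")

```text
t: 12.62
tool_pos: [0.5215, -0.2212, 0.025]
orientation: [3.13, -0.268, 0.001]
force: [-5.9, 3.1, 15.2]
opening: 0.0005
gripper_force: 7.4
```

Emit:
servo_tool(plan="0 0 0.0015 0;0 0 0.0015 0;0 0 0.0015 0")

```text
t: 12.87
tool_pos: [0.5216, -0.2212, 0.0249]
orientation: [3.13, -0.268, 0.0]
force: [-11.6, 6.3, 28.1]
opening: 0.0002
gripper_force: 13.9
```

Contact at reported z = 0.025 on the 32 mm plate, so real tip height = reported z + 7 mm. I'll use that from here on.

Emit:
servo_tool(plan="0 0 -0.03 0;0 0 -0.06 0;0 0 -0.1 0;0 0 -0.13 0;0 0 -0.14 0;0 0 -0.14 0;0 0 -0.14 0", grip=-0.3)

```text
t: 13.45
tool_pos: [0.5212, -0.221, 0.1614]
orientation: [3.13, -0.268, 0.0]
force: [0.0, -0.7, -0.1]
opening: 0.0426
gripper_force: 0.0
```

```bash
python3 -c "
from h import *
go(.5288,.1185,.056,56.5)"
```

```text
t 13.45 at [ 0.5212 -0.221   0.1614] yaw -9.79 open 0.0426 | plan [-0.0502 -0.3359  0.1054] turn -66.29
```

Emit:
servo_tool(plan="-0.005 -0.03 0 -7;-0.01 -0.065 0 -14;-0.015 -0.1 0 -21;-0.02 -0.135 0 -28;-0.025 -0.17 0 -35;-0.03 -0.205 0 -42;-0.035 -0.24 0 -49;-0.04 -0.275 0 -56;-0.045 -0.305 0 -63;-0.05 -0.325 0 -66.3;-0.05 -0.336 0 -66.3;-0.05 -0.336 0 -66.3")

```text
t: 14.45
tool_pos: [0.5277, 0.1202, 0.1592]
orientation: [-2.765, -1.487, 0.005]
force: [-0.2, 1.1, -0.6]
opening: 0.0607
gripper_force: 0.0
```

```bash
python3 -c "
from h import *
go(.5288,.1185,.056,56.5)"
```

```text
t 14.45 at [0.5277 0.1202 0.1592] yaw 56.53 open 0.0607 | plan [-0.0006  0.0022  0.1032] turn 0.03
```

Emit:
servo_tool(plan="0 0.001 0.03 0;0 0.001 0.06 0;0 0.001 0.08 0;0 0.001 0.09 0;0 0.001 0.098 0;0 0.001 0.104 0;0 0.001 0.104 0;0 0.001 0.104 0")

```text
t: 15.12
tool_pos: [0.5306, 0.1177, 0.0586]
orientation: [2.767, 1.486, 0.001]
force: [0.8, -0.4, 0.1]
opening: 0.0605
gripper_force: 0.0
```

Emit:
servo_tool(plan="0 0 0 0;0 0 0 0;0 0 0 0;0 0 0 0;0 0 0 0;0 0 0 0;0 0 0 0;0 0 0 0;0 0 0 0;0 0 0 0", grip=1, grip_force=8)

```text
t: 15.95
tool_pos: [0.5307, 0.1173, 0.058]
orientation: [2.766, 1.486, 0.002]
force: [3.9, -3.3, -2.0]
opening: 0.0141
gripper_force: 8.0
```

```bash
python3 -c "
from h import *
go(.5288,.1185,.056,56.5); print(status.read_state()['wrist_torque'])"
```

```text
t 15.95 at [0.5307 0.1173 0.058 ] yaw 56.51 open 0.0141 | plan [-0.0001 -0.0023  0.002 ] turn 0.01
[-0.54259123 -0.67377955  0.009587  ]
```

Emit:
servo_tool(plan="0 0.0005 0 6;0 0.0005 0 12;0 0.0005 0 18;0 0.0005 0 24;0 0.0005 0 30;0 0.0005 0 36;0 0.0005 0 42;0 0.0005 0 48;0 0.0005 0 54;0 0.0005 0 60;0 0.0005 0 66.3;0 0.0005 0 66.3", grip_force=15)

```text
t: 16.95
tool_pos: [0.5296, 0.1201, 0.0579]
orientation: [-3.126, 0.278, 0.002]
force: [-3.5, 10.1, 3.4]
opening: 0.0138
gripper_force: 15.0
```

Emit:
servo_tool(plan="0 0 0 0;0 0 0 0")

```text
t: 17.12
tool_pos: [0.5295, 0.1201, 0.0579]
orientation: [-3.127, 0.267, 0.002]
force: [-2.9, 10.0, 2.8]
opening: 0.0136
gripper_force: 15.0
```

```bash
python3 - <<'E'
from m import *
go(.5288,.1185,.056,-9.8); print(status.read_state()['wrist_torque'])
E
```

```text
t 17.12 at [0.5295 0.1201 0.0579] yaw -9.75 open 0.0136 | plan [-0.0005  0.0017  0.0019] turn 0.05
[ 1.77479369  0.6438019  -0.03974631]
```

Emit:
servo_tool(plan="0 0 0 0;0 0 0 0;0 0 0 0;0 0 0 0;0 0 0 0;0 0 0 0;0 0 0 0", grip=-0.3)

```text
t: 17.7
tool_pos: [0.5303, 0.1176, 0.0578]
orientation: [3.13, -0.268, -0.0]
force: [1.3, 0.4, 0.2]
opening: 0.0561
gripper_force: 0.0
```

Emit:
servo_tool(plan="0 0 -0.03 0;0 0 -0.06 0;0 0 -0.09 0;-0.03 0.03 -0.09 0;-0.06 0.06 -0.09 0;-0.09 0.09 -0.09 0;-0.09 0.12 -0.09 0;-0.09 0.16 -0.09 0;-0.09 0.2 -0.09 0;-0.09 0.22 -0.09 0;-0.09 0.22 -0.09 0;-0.09 0.22 -0.09 0")

```text
t: 18.7
tool_pos: [0.4041, -0.0846, 0.148]
orientation: [-3.13, 0.273, -0.001]
force: [-1.2, 0.6, -0.5]
opening: 0.0605
gripper_force: 0.0
```

```bash
python3 - <<'E'
from m import *
go(.4485,-.1082,.13,-9.8)
d=cam('top'); e=cam('scene')
a=cv2.resize(d['image'][190:242,222:262],None,fx=9,fy=9,interpolation=cv2.INTER_CUBIC)
b=cv2.resize(e['image'][215:267,245:293],None,fx=9,fy=9,interpolation=cv2.INTER_CUBIC)
cv2.imwrite('pics/c9.png',np.hstack([a,b]))
E
```

```text
t 18.70 at [ 0.4041 -0.0846  0.148 ] yaw -9.97 open 0.0605 | plan [0.0478 0.0156 0.018 ] turn -0.17
```

View pics/c9.png

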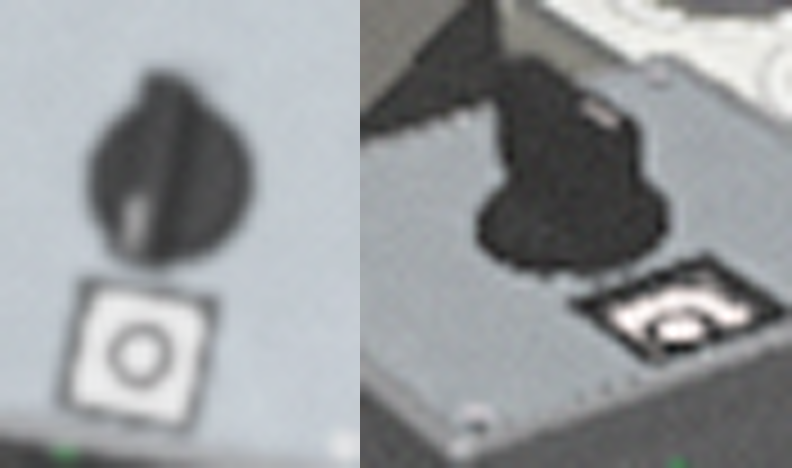

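The open ring is centred in the window (140,355), so standby is set. On to the pots.

```bash
cat > pots.py <<'E'
from m import *
th=np.radians(-9.8); ux=np.array([np.cos(th),np.sin(th)]); uy=np.array([-np.sin(th),np.cos(th)]); C=np.array([.5384,-.1221])
def look():
    d=cam('top')
    for k in knobs(d):
        p=onz(d,*k,.093)[:2]; q=p-C; print('warmer mm x %.1f y %.1f'%(1e3*q@ux,1e3*q@uy),'world',p.round(4))
E
python3 -c "
from pots import *
look(); go(.4515,-.1078,.066,-9.8)"
```

```text
warmer mm x 82.2 y 97.7 world [ 0.6361 -0.0399]
warmer mm x 81.4 y -4.6 world [ 0.6178 -0.1405]
warmer mm x -3.4 y 98.2 world [ 0.5518 -0.0247]
warmer mm x -6.3 y 7.4 world [ 0.5335 -0.1137]
t 18.85 at [ 0.4044 -0.0828  0.1478] yaw -9.74 open 0.0601 | plan [0.0507 0.0167 0.0818] turn 0.06
```

Emit:
servo_tool(plan="0.02 0.008 0 0;0.04 0.014 0 0;0.0507 0.0167 0.01 0;0.0507 0.0167 0.03 0;0.0507 0.0167 0.05 0;0.0507 0.0167 0.065 0;0.0507 0.0167 0.075 0;0.0507 0.0167 0.082 0;0.0507 0.0167 0.082 0;0.0507 0.0167 0.082 0")

```text
t: 19.68
tool_pos: [0.4516, -0.1084, 0.0661]
orientation: [-3.13, 0.267, 0.0]
force: [-0.7, 0.7, 0.4]
opening: 0.0605
gripper_force: 0.0
```

Emit:
servo_tool(plan="0 0 0 0;0 0 0 0;0 0 0 0;0 0 0 0;0 0 0 0;0 0 0 0;0 0 0 0;0 0 0 0", grip=1, grip_force=15)

```text
t: 20.35
tool_pos: [0.4515, -0.109, 0.0661]
orientation: [3.13, -0.268, 0.001]
force: [-0.6, -0.8, 2.4]
opening: 0.0258
gripper_force: 15.0
```

```bash
python3 -c "
from h import *
go(.4347+.003,-.2056+.001,.066,-9.8)"
```

```text
t 20.35 at [ 0.4515 -0.109   0.0661] yaw -9.79 open 0.0258 | plan [0.0027 0.0965 0.0001] turn 0.01
```

Emit:
servo_tool(plan="0 0.005 0 0;0 0.014 0 0;0.001 0.025 0 0;0.001 0.036 0 0;0.001 0.047 0 0;0.002 0.058 0 0;0.002 0.069 0 0;0.002 0.08 0 0;0.003 0.09 0 0;0.003 0.0965 0 0;0.003 0.0965 0 0;0.003 0.0965 0 0")

```text
t: 21.35
tool_pos: [0.4376, -0.2063, 0.0661]
orientation: [3.128, -0.27, 0.0]
force: [-0.2, -4.3, 4.8]
opening: 0.0255
gripper_force: 15.0
```

Emit:
servo_tool(plan="0 0 0 0;0 0 0 0;0 0 0 0;0 0 0 0;0 0 0 0;0 0 0 0", grip=-0.3)

```text
t: 21.85
tool_pos: [0.4378, -0.2041, 0.0656]
orientation: [-3.13, 0.267, 0.001]
force: [-0.2, -0.0, 0.3]
opening: 0.0591
gripper_force: 0.0
```

```bash
python3 -c "
from h import *
go(.534+.003,-.1142+.001,.066,-9.8)"
```

```text
t 21.85 at [ 0.4378 -0.2041  0.0656] yaw -9.77 open 0.0591 | plan [ 0.0824 -0.1064 -0.0004] turn 0.03
```

Now done_2: up, over, down, grip.

Emit:
servo_tool(plan="0 0 -0.03 0;0 0 -0.05 0;0.02 -0.03 -0.05 0;0.045 -0.06 -0.05 0;0.07 -0.09 -0.05 0;0.0824 -0.1064 -0.05 0;0.0824 -0.1064 -0.04 0;0.0824 -0.1064 -0.02 0;0.0824 -0.1064 -0.01 0;0.0824 -0.1064 0 0;0.0824 -0.1064 0 0;0.0824 -0.1064 0 0")

```text
t: 22.85
tool_pos: [0.5362, -0.1139, 0.0652]
orientation: [-3.13, 0.269, 0.003]
force: [-0.5, 0.3, 0.0]
opening: 0.0603
gripper_force: 0.0
```

Emit:
servo_tool(plan="0 0 0 0;0 0 0 0;0 0 0 0;0 0 0 0;0 0 0 0;0 0 0 0;0 0 0 0;0 0 0 0", grip=1)

```text
t: 23.52
tool_pos: [0.5374, -0.1138, 0.0662]
orientation: [3.13, -0.268, 0.001]
force: [-0.9, -1.6, 1.7]
opening: 0.0258
gripper_force: 15.0
```

```bash
python3 -c "
from h import *
go(.5214+.003,-.2206+.001,.066,-9.8)"
```

```text
t 23.52 at [ 0.5374 -0.1138  0.0662] yaw -9.78 open 0.0258 | plan [0.0052 0.1065 0.0003] turn 0.02
```

Emit:
servo_tool(plan="0 0.006 0 0;0.001 0.016 0 0;0.001 0.027 0 0;0.002 0.038 0 0;0.002 0.05 0 0;0.003 0.062 0 0;0.004 0.074 0 0;0.004 0.086 0 0;0.005 0.097 0 0;0.005 0.1065 0 0;0.005 0.1065 0 0;0.005 0.1065 0 0")

```text
t: 24.52
tool_pos: [0.5238, -0.2216, 0.0663]
orientation: [3.128, -0.271, 0.001]
force: [-1.6, -2.4, 5.1]
opening: 0.0257
gripper_force: 15.0
```

Emit:
servo_tool(plan="0 0 0 0;0 0 0 0;0 0 0 0;0 0 0 0;0 0 0 0;0 0 0 0", grip=-0.3)

```text
t: 25.02
tool_pos: [0.5239, -0.219, 0.0656]
orientation: [-3.13, 0.267, 0.001]
force: [-0.4, -0.9, -1.0]
opening: 0.0586
gripper_force: 0.0
```

```bash
python3 -c "
from h import *
go(.618+.003,-.1404+.001,.066,-9.8)"
```

```text
t 25.02 at [ 0.5239 -0.219   0.0656] yaw -9.76 open 0.0586 | plan [ 0.0822 -0.0949 -0.0005] turn 0.04
```

Emit:
servo_tool(plan="0 0 -0.03 0;0 0 -0.05 0;0.02 -0.025 -0.05 0;0.045 -0.055 -0.05 0;0.07 -0.08 -0.05 0;0.0822 -0.0949 -0.05 0;0.0822 -0.0949 -0.04 0;0.0822 -0.0949 -0.02 0;0.0822 -0.0949 -0.01 0;0.0822 -0.0949 0 0;0.0822 -0.0949 0 0;0.0822 -0.0949 0 0")

```text
t: 26.02
tool_pos: [0.6201, -0.1402, 0.0651]
orientation: [-3.13, 0.269, 0.003]
force: [-0.0, -0.5, 0.4]
opening: 0.0604
gripper_force: 0.0
```

Emit:
servo_tool(plan="0 0 0 0;0 0 0 0;0 0 0 0;0 0 0 0;0 0 0 0;0 0 0 0;0 0 0 0;0 0 0 0", grip=1)

```text
t: 26.68
tool_pos: [0.6214, -0.1402, 0.0663]
orientation: [3.13, -0.268, 0.001]
force: [-0.6, -1.9, 3.2]
opening: 0.0257
gripper_force: 15.0
```

```bash
python3 -c "
from h import *
go(.6081+.003,-.2356+.001,.066,-9.8)"
```

```text
t 26.68 at [ 0.6214 -0.1402  0.0663] yaw -9.79 open 0.0257 | plan [0.006  0.0948 0.0003] turn 0.01
```

Emit:
servo_tool(plan="0 0.005 0 0;0.001 0.014 0 0;0.002 0.024 0 0;0.002 0.034 0 0;0.003 0.045 0 0;0.004 0.056 0 0;0.004 0.067 0 0;0.005 0.078 0 0;0.006 0.087 0 0;0.006 0.0948 0 0;0.006 0.0948 0 0;0.006 0.0948 0 0")

```text
t: 27.68
tool_pos: [0.6107, -0.2358, 0.0659]
orientation: [3.128, -0.27, 0.0]
force: [-0.9, -3.0, 3.5]
opening: 0.0256
gripper_force: 15.0
```

Emit:
servo_tool(plan="0 0 0 0;0 0 0 0;0 0 0 0;0 0 0 0;0 0 0 0;0 0 0 0;0 0 -0.03 0;0 0 -0.06 0;0 0.04 -0.07 0;0 0.08 -0.07 0;0 0.12 -0.07 0;0 0.12 -0.07 0", grip=-0.3)

```text
t: 28.68
tool_pos: [0.5885, -0.3596, 0.1365]
orientation: [3.126, -0.275, 0.001]
force: [0.1, -0.5, -0.8]
opening: 0.0607
gripper_force: 0.0
```

```bash
python3 -c "
from pots import *
look(); go(.6366+.003,-.0400+.001,.066,-9.8)"
```

```text
warmer mm x 82.2 y 97.6 world [ 0.6361 -0.0399]
warmer mm x -3.4 y 98.2 world [ 0.5517 -0.0247]
warmer mm x -1.3 y -97.8 world [ 0.5204 -0.2183]
warmer mm x -90.6 y 94.2 world [ 0.4652 -0.0139]
t 28.73 at [ 0.5892 -0.3563  0.1358] yaw -10.05 open 0.0604 | plan [-0.0057 -0.3213  0.0695] turn -0.25
```

Emit:
servo_tool(plan="0 -0.03 0 0;0 -0.065 0 0;0 -0.1 0 0;0 -0.14 0 0;0 -0.18 0 0;0 -0.22 0 0;-0.003 -0.26 0 0;-0.006 -0.29 0 0;-0.006 -0.31 0 0;-0.006 -0.32 0 0;-0.006 -0.32 0 0;-0.006 -0.32 0 0")

```text
t: 29.73
tool_pos: [0.6389, -0.036, 0.1357]
orientation: [3.13, -0.266, -0.0]
force: [-0.8, -0.2, 0.7]
opening: 0.0604
gripper_force: 0.0
```

```bash
python3 -c "
from h import *
go(.6364+.003,-.0400+.001,.066,-9.8)"
```

```text
t 29.73 at [ 0.6389 -0.036   0.1357] yaw -9.71 open 0.0604 | plan [0.001  0.0029 0.0697] turn 0.09
```

Emit:
servo_tool(plan="0.001 0.003 0.02 0;0.001 0.003 0.04 0;0.001 0.003 0.055 0;0.001 0.003 0.063 0;0.001 0.003 0.0695 0;0.001 0.003 0.0695 0;0.001 0.003 0.0695 0")

```text
t: 30.32
tool_pos: [0.6397, -0.04, 0.0668]
orientation: [3.13, -0.269, 0.0]
force: [0.5, 0.0, 0.4]
opening: 0.0605
gripper_force: 0.0
```

Emit:
servo_tool(plan="0 0 0 0;0 0 0 0;0 0 0 0;0 0 0 0;0 0 0 0;0 0 0 0;0 0 0 0;0 0 0 0", grip=1)

```text
t: 30.98
tool_pos: [0.6396, -0.0393, 0.0666]
orientation: [3.13, -0.268, 0.001]
force: [-0.7, 0.0, 1.6]
opening: 0.0254
gripper_force: 15.0
```

```bash
python3 -c "
from h import *
go(.6251+.003,-.1371+.001,.066,-9.8)"
```

```text
t 30.98 at [ 0.6396 -0.0393  0.0666] yaw -9.78 open 0.0254 | plan [0.0051 0.0973 0.0006] turn 0.02
```

Emit:
servo_tool(plan="0 0.005 0 0;0.001 0.014 0 0;0.002 0.025 0 0;0.002 0.036 0 0;0.003 0.047 0 0;0.003 0.058 0 0;0.004 0.069 0 0;0.005 0.08 0 0;0.005 0.09 0 0;0.005 0.0973 0 0;0.005 0.0973 0 0;0.005 0.0973 0 0")

```text
t: 31.98
tool_pos: [0.6278, -0.1377, 0.0666]
orientation: [3.128, -0.27, 0.001]
force: [-1.1, -4.0, 4.5]
opening: 0.0255
gripper_force: 15.0
```

Emit:
servo_tool(plan="0 0 0 0;0 0 0 0;0 0 0 0;0 0 0 0;0 0 0 0;0 0 0 0", grip=-0.3)

```text
t: 32.48
tool_pos: [0.6277, -0.1357, 0.0661]
orientation: [-3.13, 0.267, 0.001]
force: [0.0, -0.5, 0.6]
opening: 0.059
gripper_force: 0.0
```

```bash
python3 -c "
from pots import *
look();go(.5521+.003,-.0247+.001,.066,-9.8)"
```

```text
t 32.53 at [ 0.6278 -0.1358  0.0662] yaw -9.77 open 0.0598 | plan [-0.0907 -0.0981  0.0002] turn 0.03
```

Emit:
servo_tool(plan="0 0 -0.03 0;0 0 -0.05 0;-0.025 -0.025 -0.05 0;-0.05 -0.055 -0.05 0;-0.075 -0.08 -0.05 0;-0.0907 -0.0981 -0.05 0;-0.0907 -0.0981 -0.04 0;-0.0907 -0.0981 -0.02 0;-0.0907 -0.0981 -0.01 0;-0.0907 -0.0981 0 0;-0.0907 -0.0981 0 0;-0.0907 -0.0981 0 0")

```text
t: 33.53
tool_pos: [0.5548, -0.0244, 0.0656]
orientation: [-3.13, 0.269, 0.003]
force: [0.1, -0.3, 0.3]
opening: 0.0604
gripper_force: 0.0
```

Emit:
servo_tool(plan="0 0 0 0;0 0 0 0;0 0 0 0;0 0 0 0;0 0 0 0;0 0 0 0;0 0 0 0;0 0 0 0", grip=1)

```text
t: 34.2
tool_pos: [0.5554, -0.0241, 0.0666]
orientation: [3.13, -0.268, 0.001]
force: [0.1, -1.5, 2.8]
opening: 0.0256
gripper_force: 15.0
```

```bash
python3 -c "
from h import *
go(.5384+.003,-.1221+.001,.066,-9.8)"
```

```text
t 34.20 at [ 0.5554 -0.0241  0.0666] yaw -9.79 open 0.0256 | plan [0.0027 0.098  0.0006] turn 0.01
```

Emit:
servo_tool(plan="0 0.005 0 0;0 0.014 0 0;0.001 0.025 0 0;0.001 0.036 0 0;0.001 0.047 0 0;0.002 0.058 0 0;0.002 0.069 0 0;0.002 0.08 0 0;0.003 0.09 0 0;0.003 0.098 0 0;0.003 0.098 0 0;0.003 0.098 0 0")

```text
t: 35.2
tool_pos: [0.5412, -0.1238, 0.0667]
orientation: [3.128, -0.27, 0.001]
force: [-1.1, -3.8, 4.8]
opening: 0.0257
gripper_force: 15.0
```

Emit:
servo_tool(plan="0 0 0 0;0 0 0 0;0 0 0 0;0 0 0 0;0 0 0 0;0 0 0 0", grip=-0.3)

```text
t: 35.7
tool_pos: [0.5413, -0.1209, 0.0661]
orientation: [-3.13, 0.268, 0.001]
force: [0.3, -0.5, -0.6]
opening: 0.0587
gripper_force: 0.0
```

```bash
python3 -c "
from pots import *
look();go(.4655+.003,-.0137+.001,.066,-9.8)"
```

```text
warmer mm x -137.7 y 10.6 world [ 0.4045 -0.0882]
t 35.75 at [ 0.5414 -0.1209  0.0662] yaw -9.77 open 0.0599 | plan [-0.0902 -0.0942  0.0002] turn 0.03
```

Emit:
servo_tool(plan="0 0 -0.03 0;0 0 -0.05 0;-0.025 -0.025 -0.05 0;-0.05 -0.055 -0.05 0;-0.075 -0.08 -0.05 0;-0.0902 -0.0942 -0.05 0;-0.0902 -0.0942 -0.04 0;-0.0902 -0.0942 -0.02 0;-0.0902 -0.0942 -0.01 0;-0.0902 -0.0942 0 0;-0.0902 -0.0942 0 0;-0.0902 -0.0942 0 0")

```text
t: 36.75
tool_pos: [0.4682, -0.0132, 0.0657]
orientation: [-3.13, 0.269, 0.003]
force: [0.1, 1.3, 0.6]
opening: 0.0604
gripper_force: 0.0
```

Emit:
servo_tool(plan="0 0 0 0;0 0 0 0;0 0 0 0;0 0 0 0;0 0 0 0;0 0 0 0;0 0 0 0;0 0 0 0", grip=1)

```text
t: 37.42
tool_pos: [0.4688, -0.013, 0.0667]
orientation: [3.13, -0.268, 0.001]
force: [-0.3, -0.2, 2.6]
opening: 0.0255
gripper_force: 15.0
```

```bash
python3 -c "
from h import *
go(.4517+.003,-.1071+.001,.066,-9.8)"
```

```text
t 37.42 at [ 0.4688 -0.013   0.0667] yaw -9.79 open 0.0255 | plan [0.0019 0.0941 0.0007] turn 0.01
```

Slide, release, lift, and retreat away from the robot's base side to look at everything.

Emit:
servo_tool(plan="0 0.005 0 0;0 0.014 0 0;0 0.024 0 0;0.001 0.034 0 0;0.001 0.045 0 0;0.001 0.056 0 0;0.001 0.067 0 0;0.002 0.077 0 0;0.002 0.087 0 0;0.002 0.0941 0 0;0.002 0.0941 0 0;0.002 0.0941 0 0")

```text
t: 38.42
tool_pos: [0.4543, -0.1083, 0.0666]
orientation: [3.128, -0.27, 0.0]
force: [-1.2, -3.8, 5.3]
opening: 0.0256
gripper_force: 15.0
```

Emit:
servo_tool(plan="0 0 0 0;0 0 0 0;0 0 0 0;0 0 0 0;0 0 0 0;0 0 0 0;0 0 -0.03 0;0 0 -0.06 0;0 0 -0.08 0;0 0 -0.08 0", grip=-0.3)

```text
t: 39.25
tool_pos: [0.4575, -0.1068, 0.1516]
orientation: [3.128, -0.267, 0.012]
force: [0.3, -0.7, 0.7]
opening: 0.0606
gripper_force: 0.0
```

Emit:
servo_tool(plan="-0.02 0.04 0 0;-0.04 0.08 -0.01 0;-0.06 0.12 -0.02 0;-0.08 0.16 -0.03 0;-0.09 0.2 -0.03 0;-0.1 0.24 -0.03 0;-0.11 0.28 -0.03 0;-0.12 0.32 -0.03 0;-0.13 0.36 -0.03 0;-0.13 0.38 -0.03 0;-0.13 0.38 -0.03 0;-0.13 0.38 -0.03 0")

```text
t: 40.25
tool_pos: [0.2608, -0.4589, 0.1749]
orientation: [-3.128, 0.272, 0.002]
force: [0.1, 1.0, -0.3]
opening: 0.0605
gripper_force: 0.0
```

```bash
python3 - <<'E'
from pots import *
look();go(.4,-.4,.15,-9.8)
d=cam('top'); e=cam('scene')
a=cv2.resize(d['image'][145:245,390:490],None,fx=6,fy=6,interpolation=cv2.INTER_CUBIC)
cv2.imwrite('pics/t1.png',d['image']); cv2.imwrite('pics/s1.png',e['image'])
b=cv2.resize(e['image'][165:205,360:425],None,fx=6,fy=6,interpolation=cv2.INTER_CUBIC)
o=np.zeros((600,800,3),np.uint8); o[:500,:400]=a[50:550,100:500]; o[:240,400:790]=b; cv2.imwrite('pics/c10.png',o)
E
```

```text
warmer mm x 87.4 y 0.8 world [ 0.6246 -0.1362]
warmer mm x 87.1 y -97.3 world [ 0.6077 -0.2328]
warmer mm x -0.5 y 0.1 world [ 0.538 -0.122]
warmer mm x -1.4 y -97.9 world [ 0.5204 -0.2183]
warmer mm x -88.5 y 0.5 world [ 0.4513 -0.1065]
warmer mm x -88.1 y -97.3 world [ 0.435 -0.203]
t 40.30 at [ 0.2615 -0.4579  0.1752] yaw -9.85 open 0.0605 | plan [ 0.1266 -0.0807  0.0252] turn -0.05
```

All six pots are centred to within 3 mm. Next, the sign.

View pics/c10.png

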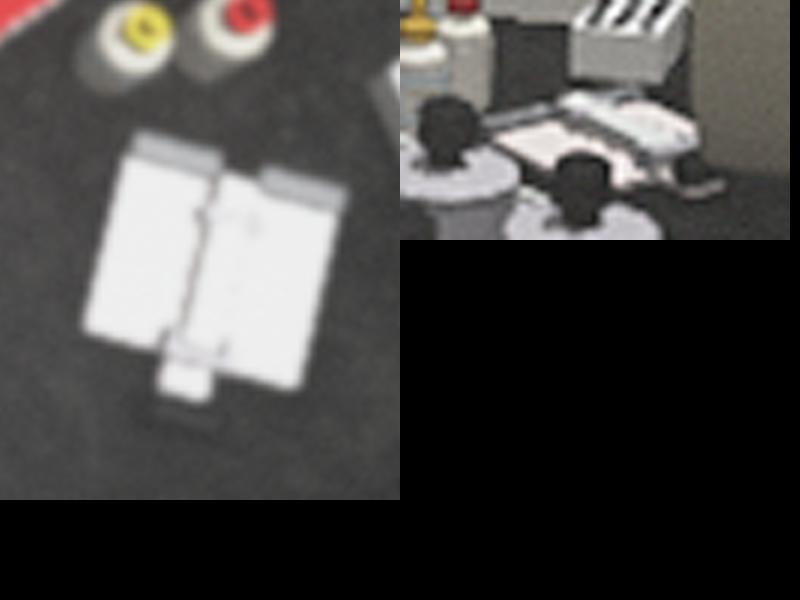

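The crop shows the panel's near corners at (83,330) and (298,388), the rail's far corners at (135,130) and (348,188), the neck at (187,380), the pin around (232,217), and the dark grip bar below the neck at about (187,410).

```bash
cat > sign.py <<'E'
from m import *
def sign(d):
    g=cv2.cvtColor(d['image'],cv2.COLOR_BGR2GRAY).astype(float)
    # left edge, right edge, near edge (z .008), far edge (z .014) by subpixel crossings at half level
    L=[(cross(g[r],430,-1,155),r) for r in range(184,202,2)]
    Rr=[(cross(g[r],452,1,155),r) for r in range(190,208,2)]
    N=[(c,cross(g[:,c],200,1,155)) for c in list(range(424,431,1))+list(range(444,454))]
    F=[(c,cross(g[:,c],182,-1,110)) for c in list(range(431,441,1))+list(range(453,462))]
    return [fit(d,p,z) for p,z in ((L,.008),(Rr,.008),(N,.008),(F,.014))]
E
python3 - <<'E'
from sign import *
d=cam('top'); e=cam('scene')
f=lambda x,y:(390+(100+x+.5)/6-.5,145+(50+y+.5)/6-.5)
P={k:onz(d,*f(*p),z)[:2] for k,p,z in (('nl',(83,330),.008),('nr',(298,388),.008),('fl',(135,130),.014),('fr',(348,188),.014),('pin',(232,217),.022),('pinL',(205,212),.022),('pinR',(257,222),.022),('neck',(187,380),.014),('grip',(187,412),.022),('leg',(243,170),.02))}
for k in P: print(k,P[k].round(4))
print('w',np.linalg.norm(P['nl']-P['nr']),np.linalg.norm(P['fl']-P['fr']),'l',np.linalg.norm(P['nl']-P['fl']),np.linalg.norm(P['nr']-P['fr']))
a=lambda v:round(float(np.degrees(np.arctan2(v[1],v[0]))),2)
print(a(P['fl']-P['nl']),a(P['fr']-P['nr']),a(P['nl']-P['nr'])-90,a(P['fl']-P['fr'])-90)
E=sign(d)
for n,(c,v) in zip('LRNF',E): print(n,c.round(4),a(v))
g=cv2.cvtColor(e['image'],cv2.COLOR_BGR2GRAY)
print(g[188:202,404:424])
E
```

```text
nl [ 0.5396 -0.3596]
nr [ 0.5132 -0.4564]
fl [ 0.631  -0.3853]
fr [ 0.6042 -0.4819]
pin [ 0.5893 -0.4252]
pinL [ 0.5915 -0.413 ]
pinR [ 0.587  -0.4364]
neck [ 0.5162 -0.404 ]
grip [ 0.5011 -0.4007]
leg [ 0.6113 -0.4319]
w 0.10038848459480118 0.10021615517177658 l 0.09492637562160748 0.09450368060784083
-15.75 -15.65 -15.25 -15.5
L [ 0.5836 -0.371 ] -16.02
R [ 0.5671 -0.4719] -15.95
N [ 0.5221 -0.4193] 74.08
F [ 0.7897 -0.431 ] -7.18
[[221 219 182 163 179 134  78  88  90  88  92  90  88  93  89  94  90  92
   91  92]
 [187 185 185 168 144 114  78  88  89  87  87  91  87  86  87  90  87  88
   83  89]
 [148 136 108  89  55  58  72  89  88  86  86  87  87  86  83  87  86  89
   82  87]
 [103  84  43  36  55  53  69  84  85  82  79  86  82  84  83  87  82  87
   80  87]
 [125  77  42  55  56  50  53  68  75  81  75  82  82  81  85  81  83  85
   81  86]
 [184  94  41  51  55  55  52  46  51  60  53  64  73  68  71  70  71  76
   78  73]
 [186 119  38  46  50  39  44  43  47  57  46  45  58  52  54  55  62  60
   59  67]
 [114 119  55  44  50  53  68  94 106  95  58  52  52  62  58  52  53  57
   56  55]
 [ 63  74  76  88 107 110 106 111 117  97  58  58  56  59  58  56  52  59
   48  53]
 [ 52  51  65  94 107 115 100  75  55  44  49  52  61  60  57  54  60  50
   62  54]
 [ 55  51  50  49  51  48  43  45  48  46  46  54  56  60  53  56  56  59
   60  57]
 [ 59  56  48  54  48  49  51  53  55  56  57  46  55  55  56  52  59  52
   55  52]
 [ 58  57  60  56  58  61  58  55  56  50  58  59  53  57  52  52  53  56
   61  57]
 [ 64  60  60  60  60  58  56  59  55  54  58  57  56  53  55  49  60  57
   54  57]]
```

```bash
python3 - <<'E'
from sign import *
d=cam('top'); e=cam('scene')
f=lambda x,y:(390+(100+x+.5)/6-.5,145+(50+y+.5)/6-.5)
print('grip tri',tri(d,f(187,410),e,(409,192)))
O=np.array([.5552,-.4160]); t=np.radians(-15.7); sx=np.array([np.cos(t),np.sin(t)]); sy=np.array([-np.sin(t),np.cos(t)])
hsv=cv2.cvtColor(d['image'],cv2.COLOR_BGR2HSV)
for n,lo,hi in (('yellow',(20,90,90),(35,255,255)),('red',(0,120,90),(8,255,255)),('red2',(170,120,90),(180,255,255))):
    m=cv2.inRange(hsv,lo,hi)[140:175,420:460]; v,u=np.nonzero(m)
    if len(u): p=onz(d,u.mean()+420,v.mean()+140,.072)[:2]; q=p-O; print(n,len(u),p.round(4),'sign x %.4f y %.4f'%(q@sx,q@sy))
P=O+.035*sx; H=O-.058*sx; print('pin',P,'handle',H)
go(P[0]+.003,P[1]+.001,.12,-15.7)
E
```

```text
grip tri (array([ 0.50408826, -0.40152081,  0.01591394]), np.float64(0.004023531643301956))
yellow 46 [ 0.6648 -0.3747] sign x 0.0943 y 0.0695
red 37 [ 0.672 -0.42 ] sign x 0.1136 y 0.0277
pin [ 0.58889421 -0.42547102] handle [ 0.49936388 -0.40030517]
t 40.60 at [ 0.2626 -0.4575  0.1766] yaw -9.70 open 0.0604 | plan [ 0.319  -0.0881  0.0567] turn 6.00
```

Emit:
servo_tool(plan="0.03 -0.01 0 2;0.06 -0.02 0 4;0.09 -0.03 0 6;0.12 -0.035 0 6;0.15 -0.04 0 6;0.18 -0.05 0 6;0.21 -0.06 0 6;0.24 -0.07 0 6;0.27 -0.08 0.02 6;0.3 -0.085 0.04 6;0.319 -0.088 0.056 6;0.319 -0.088 0.056 6", grip=-0.1)

```text
t: 41.6
tool_pos: [0.5929, -0.4219, 0.1143]
orientation: [-3.108, 0.425, 0.008]
force: [-0.8, 0.1, -1.3]
opening: 0.0512
gripper_force: 0.0
```

Emit:
servo_tool(plan="0 0 0 0;0 0 0 0")

```text
t: 41.77
tool_pos: [0.5911, -0.4256, 0.121]
orientation: [3.112, -0.43, 0.0]
force: [0.0, 1.0, 0.5]
opening: 0.0511
gripper_force: 0.0
```

```bash
python3 -c "
from h import *
go(.5919,-.4245,.003,-15.7)"
```

```text
t 41.77 at [ 0.5911 -0.4256  0.121 ] yaw -15.75 open 0.0511 | plan [ 0.0004 -0.0013  0.118 ] turn -0.05
```

Emit:
servo_tool(plan="0 -0.001 0.03 0;0 -0.001 0.06 0;0 -0.001 0.085 0;0 -0.001 0.1 0;0 -0.001 0.108 0;0 -0.001 0.113 0;0 -0.001 0.113 0;0 -0.001 0.113 0")

```text
t: 42.43
tool_pos: [0.5923, -0.4258, 0.0094]
orientation: [3.11, -0.432, 0.003]
force: [0.3, 0.2, 0.4]
opening: 0.0515
gripper_force: 0.0
```

Emit:
servo_tool(plan="0 0 0.001 0;0 0 0.003 0;0 0 0.005 0;0 0 0.005 0;0 0 0.005 0")

```text
t: 42.85
tool_pos: [0.5914, -0.4248, 0.0022]
orientation: [-3.112, 0.431, 0.0]
force: [-0.2, 0.3, -0.8]
opening: 0.051
gripper_force: 0.0
```

Emit:
servo_tool(plan="0 0 0 0;0 0 0 0;0 0 0 0;0 0 0 0;0 0 0 0;0 0 0 0;0 0 0 0", grip=1, grip_force=12)

```text
t: 43.43
tool_pos: [0.5914, -0.425, 0.0024]
orientation: [3.112, -0.432, 0.0]
force: [-0.1, -1.4, -0.4]
opening: 0.0275
gripper_force: 12.0
```

Emit:
servo_tool(plan="0 0 -0.004 0;-0.0005 0 -0.0084 0;-0.0013 0 -0.0129 0;-0.0024 0 -0.0173 0;-0.0037 0 -0.0217 0;-0.0054 0 -0.0259 0;-0.0073 0 -0.03 0;-0.0096 0 -0.034 0;-0.0114 0 -0.0367 0;-0.0133 0 -0.0393 0;-0.0139 0 -0.04 0;-0.0139 0 -0.04 0")

```text
t: 44.43
tool_pos: [0.5783, -0.4213, 0.0429]
orientation: [3.111, -0.431, 0.001]
force: [1.2, 1.1, 0.6]
opening: 0.0269
gripper_force: 12.0
```

```bash
python3 -c "
from h import *
go(.5919,-.4245,.003,-15.7); s=status.read_state(); print(s['force'],s['gripper_force'])"
```

```text
t 44.43 at [ 0.5783 -0.4213  0.0429] yaw -15.79 open 0.0269 | plan [ 0.014  -0.0006  0.0399] turn -0.09
[1.21455054 1.05483022 0.60234336] 12.000020742416382
```

Emit:
servo_tool(plan="-0.001 0 -0.001 0;-0.002 0 -0.002 0;-0.002 0 -0.002 0")

```text
t: 44.68
tool_pos: [0.5757, -0.4204, 0.044]
orientation: [-3.112, 0.431, 0.001]
force: [-0.5, 0.1, -1.1]
opening: 0.0275
gripper_force: 12.0
```

Emit:
servo_tool(plan="-0.001 0 -0.0015 0;-0.001 0 -0.0015 0;-0.001 0 -0.0015 0")

```text
t: 44.93
tool_pos: [0.5749, -0.4201, 0.0456]
orientation: [-3.112, 0.431, 0.001]
force: [-0.5, -0.0, -1.2]
opening: 0.0274
gripper_force: 12.0
```

```bash
python3 - <<'E'
from sign import *
e=cam('scene'); d=cam('top'); cv2.imwrite('pics/s2.png',e['image']); cv2.imwrite('pics/t2.png',d['image'])
s=status.read_state(); print(s['force'],s['gripper_force'],s['tool_pos'],s['opening'])
E
```

```text
[-0.05489658  0.8582502  -1.56940206] 11.999917477369308 [ 0.5750421  -0.42014327  0.04567515] 0.027456594150133008
```

Emit:
servo_tool(plan="0.001 0 0.001 0;0.002 0 0.002 0;0.003 0 0.0035 0;0.0035 0 0.0045 0;0.0035 0 0.0045 0;0.0035 0 0.0045 0")

```text
t: 45.53
tool_pos: [0.5785, -0.4212, 0.0411]
orientation: [-3.112, 0.431, 0.0]
force: [-2.3, 1.2, -1.6]
opening: 0.0273
gripper_force: 12.0
```

Emit:
servo_tool(plan="0 0 0 0;0 0 0 0;0 0 0 0;0 0 0 0;0 0 0 0;0 0 -0.03 0;0 0 -0.06 0;-0.03 0 -0.08 0;-0.06 0 -0.08 0;-0.09 0 -0.08 0;-0.12 0 -0.08 0;-0.12 0 -0.08 0", grip=0)

```text
t: 46.53
tool_pos: [0.4579, -0.3863, 0.1195]
orientation: [-3.109, 0.433, 0.008]
force: [-1.2, 0.1, -0.3]
opening: 0.0466
gripper_force: 0.0
```

Emit:
servo_tool(plan="-0.04 0 0 0;-0.08 0 0 0;-0.12 0 0 0;-0.15 0 0 0;-0.17 0 0 0;-0.17 0 0 0;-0.17 0 0 0")

```text
t: 47.12
tool_pos: [0.2994, -0.3428, 0.122]
orientation: [3.11, -0.434, 0.002]
force: [0.5, -0.0, 0.1]
opening: 0.0465
gripper_force: 0.0
```

```bash
python3 - <<'E'
from sign import *
d=cam('top'); e=cam('scene')
S=status.read_state(); print(S['t'],S['tool_pos'],S['opening'])
a=cv2.resize(d['image'][150:230,405:475],None,fx=6,fy=6,interpolation=cv2.INTER_CUBIC)
b=cv2.resize(e['image'][150:210,365:425],None,fx=6,fy=6,interpolation=cv2.INTER_CUBIC)
o=np.zeros((480,790,3),np.uint8); o[:480,:420]=a; o[:360,430:790]=b; cv2.imwrite('pics/c11.png',o)
E
```

```text
47.2167 [ 0.30040687 -0.34297917  0.1220108 ] 0.046345143837429145
```

View pics/c11.png

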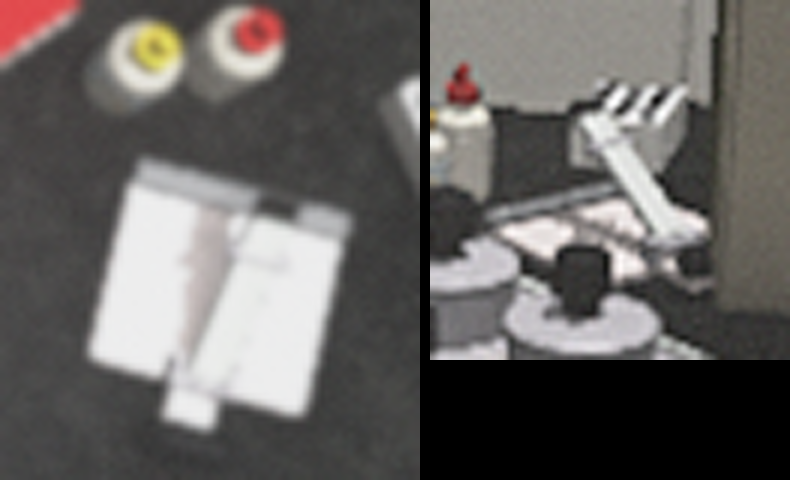

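The leg stands up clearly in the scene view, with its tip at (600,115). The sign has hardly shifted.

```bash
python3 - <<'E'
from sign import *
d=cam('top')
f=lambda x,y:(405+(x+.5)/6-.5,150+(y+.5)/6-.5)
P=[onz(d,*f(*p),z)[:2] for p,z in (((89,356),.008),((303,416),.008),((139,160),.014),((353,214),.014))]
n=(P[0]+P[1])/2; q=(P[2]+P[3])/2; v=q-n; sx=v/np.linalg.norm(v); print(n,q,np.linalg.norm(v),np.degrees(np.arctan2(v[1],v[0])))
O=(n+.03*sx+q-.065*sx)/2; H=O-.058*sx; print('O',O,'H',H)
go(H[0]+.003,H[1]+.001,-.002,-15.7)
E
```

```text
[ 0.5232033  -0.40578774] [ 0.61384739 -0.4309197 ] 0.09406362649988721 -15.49655250113751
O [ 0.55166153 -0.41367806] H [ 0.49577003 -0.3981816 ]
t 47.27 at [ 0.3005 -0.3429  0.1219] yaw -15.77 open 0.0465 | plan [ 0.2054 -0.0017  0.1241] turn -0.07
```

Emit:
servo_tool(plan="0.03 0 0 0;0.06 0 0 0;0.09 0 0 0;0.12 0 0 0;0.15 0 0.01 0;0.18 -0.0015 0.03 0;0.205 -0.0015 0.05 0;0.205 -0.0015 0.07 0;0.205 -0.0015 0.085 0;0.205 -0.0015 0.1 0;0.205 -0.0015 0.1 0;0.205 -0.0015 0.1 0", grip=-0.35)

```text
t: 48.27
tool_pos: [0.4972, -0.3956, 0.0198]
orientation: [-3.11, 0.43, 0.004]
force: [0.8, -0.5, -0.3]
opening: 0.0628
gripper_force: 0.0
```

Emit:
servo_tool(plan="0 0 0.006 0;0 0 0.012 0;0 0 0.018 0;0 0 0.023 0;0 0 0.023 0;0 0 0.023 0")

```text
t: 48.77
tool_pos: [0.4968, -0.3964, -0.0021]
orientation: [-3.111, 0.432, 0.001]
force: [0.2, 0.3, 0.5]
opening: 0.0625
gripper_force: 0.0
```

```bash
python3 -c "
from h import *
go(.4988,-.3972,-.002,-15.6)"
```

```text
t 48.77 at [ 0.4968 -0.3964 -0.0021] yaw -15.79 open 0.0625 | plan [ 0.0021  0.0002 -0.0001] turn -0.19
```

Emit:
servo_tool(plan="0.001 0 0 0;0.0015 0 0 0;0.0015 0 0 0;0.0015 0 0 0;0.0015 0 0 0;0.0015 0 0 0;0.0015 0 0 0", grip=1, grip_force=20)

```text
t: 49.35
tool_pos: [0.4988, -0.3974, -0.0013]
orientation: [3.111, -0.431, 0.001]
force: [0.1, -1.0, 1.7]
opening: 0.0405
gripper_force: 20.0
```

Emit:
servo_tool(plan="0 0 0 0;-0.006 0 0 0;-0.014 0 0 0;-0.022 0 0 0;-0.03 0 0 0;-0.039 0 0 0;-0.048 0 0 0;-0.057 0 0 0;-0.066 0 0 0;-0.074 0 0 0;-0.08 0 0 0;-0.08 0 0 0")

```text
t: 50.35
tool_pos: [0.42, -0.3748, -0.0017]
orientation: [-3.111, 0.432, 0.002]
force: [-1.9, 0.5, 8.9]
opening: 0.0403
gripper_force: 20.0
```

```bash
python3 -c "
from sign import *
go(.4988,-.3972,-.002,-15.6); S=status.read_state(); print(S['force'],S['gripper_force']); d=cam('top'); cv2.imwrite('pics/t3.png',d['image'])"
```

```text
t 50.35 at [ 0.42   -0.3748 -0.0017] yaw -15.81 open 0.0403 | plan [0.0819 0.     0.0001] turn -0.21
[-1.87379122  0.45320685  8.87912036] 20.001107454299927
```

Emit:
servo_tool(plan="0.0016 0 -0.0085 0;0.0037 0 -0.0169 0;0.0064 0 -0.0251 0;0.0097 0 -0.0332 0;0.0136 0 -0.0409 0;0.0179 0 -0.0484 0;0.0228 0 -0.0556 0;0.0282 0 -0.0624 0;0.034 0 -0.0688 0;0.0403 0 -0.0748 0;0.047 0 -0.0803 0;0.047 0 -0.0803 0")

```text
t: 51.4
tool_pos: [0.4689, -0.389, 0.0805]
orientation: [3.111, -0.431, 0.004]
force: [-2.1, 1.1, 2.2]
opening: 0.0403
gripper_force: 20.0
```

```bash
python3 -c "
from sign import *
go(.4988,-.3972,-.002,-15.6); S=status.read_state(); print(S['force'],S['gripper_force']);e=cam('scene'); cv2.imwrite('pics/s3.png',e['image'])"
```

```text
t 51.40 at [ 0.4689 -0.389   0.0805] yaw -15.76 open 0.0403 | plan [ 0.0308 -0.0003  0.0825] turn -0.16
[-2.13829678  1.12012312  2.15286459] 20.000389516353607
```

Emit:
servo_tool(plan="0.007 0 -0.0051 0;0.0144 0 -0.0097 0;0.0221 0 -0.0137 0;0.03 0 -0.0172 0;0.0382 0 -0.0201 0;0.0466 0 -0.0225 0;0.0551 0 -0.0242 0;0.0637 0 -0.0254 0;0.0723 0 -0.0259 0;0.081 0 -0.0259 0;0.0896 0 -0.0253 0;0.0896 0 -0.0253 0")

```text
t: 52.45
tool_pos: [0.5554, -0.4136, 0.1051]
orientation: [3.11, -0.431, 0.005]
force: [0.1, -2.9, 6.6]
opening: 0.0403
gripper_force: 20.0
```

```bash
python3 -c "
from sign import *
go(.4988,-.3972,-.002,-15.6); S=status.read_state(); print(S['force'],S['gripper_force']);e=cam('scene'); cv2.imwrite('pics/s4.png',e['image'])
b=cv2.resize(e['image'][120:220,350:450],None,fx=5,fy=5,interpolation=cv2.INTER_CUBIC); cv2.imwrite('pics/c12.png',b)"
```

```text
t 52.45 at [ 0.5554 -0.4136  0.1051] yaw -15.76 open 0.0403 | plan [-0.0593 -0.0006  0.1069] turn -0.16
[ 0.0542785  -2.86061846  6.63231057] 20.00098943710327
```

Emit:
servo_tool(plan="0.0043 0 0.0003 0;0.0095 0 0.0006 0;0.015 0 0.001 0;0.0205 0 0.002 0;0.0257 0 0.0028 0;0.029 0 0.0035 0;0.032 0 0.0043 0;0.032 0 0.0043 0;0.032 0 0.0043 0")

```text
t: 53.25
tool_pos: [0.585, -0.4219, 0.1005]
orientation: [3.111, -0.431, 0.003]
force: [-0.2, -2.2, 6.1]
opening: 0.04
gripper_force: 20.0
```

Emit:
servo_tool(plan="0.0015 0 0.0005 0;0.003 0 0.001 0;0.003 0 0.001 0;0.003 0 0.001 0")

```text
t: 53.58
tool_pos: [0.5879, -0.4227, 0.0996]
orientation: [3.111, -0.431, 0.003]
force: [0.4, -3.6, 6.1]
opening: 0.0406
gripper_force: 20.0
```

```bash
python3 -c "
from sign import *
go(.4988,-.3972,-.002,-15.6); S=status.read_state(); print(S['force'],S['gripper_force']);e=cam('scene'); cv2.imwrite('pics/s5.png',e['image'])"
```

```text
t 53.58 at [ 0.5879 -0.4227  0.0996] yaw -15.78 open 0.0406 | plan [-0.0929 -0.0004  0.1014] turn -0.18
[ 0.3800367  -3.55570769  6.07193309] 20.000810623168945
```

Emit:
servo_tool(plan="0.0015 0 0.0005 0;0.003 0 0.001 0;0.003 0 0.001 0;0.003 0 0.001 0")

```text
t: 53.97
tool_pos: [0.5905, -0.4235, 0.0987]
orientation: [3.111, -0.431, 0.003]
force: [0.5, -1.8, 7.4]
opening: 0.0404
gripper_force: 20.0
```

Emit:
servo_tool(plan="0.0015 0 0.0005 0;0.003 0 0.001 0;0.003 0 0.001 0;0.003 0 0.001 0")

```text
t: 54.3
tool_pos: [0.5929, -0.4236, 0.0974]
orientation: [3.112, -0.431, 0.0]
force: [-3.0, 0.7, 7.9]
opening: 0.0404
gripper_force: 20.0
```

Emit:
servo_tool(plan="0 0 0 0;0 0 0 0;0 0 0 0;0 0 0 0;0 0 0 0", grip=-0.35)

```text
t: 54.72
tool_pos: [0.5924, -0.4233, 0.0959]
orientation: [-3.111, 0.431, 0.001]
force: [-0.4, -0.4, -0.2]
opening: 0.0622
gripper_force: 0.0
```

Emit:
servo_tool(plan="0 0 -0.01 0;0 0 -0.025 0;0 0 -0.045 0;0 0 -0.07 0;0 0 -0.09 0;-0.03 0 -0.1 0;-0.07 0 -0.1 0;-0.11 0 -0.1 0;-0.15 0 -0.1 0;-0.18 0 -0.1 0;-0.2 0 -0.1 0;-0.2 0 -0.1 0")

```text
t: 55.72
tool_pos: [0.3975, -0.369, 0.1989]
orientation: [3.11, -0.434, 0.001]
force: [-0.6, 0.4, 0.9]
opening: 0.0628
gripper_force: 0.0
```

```bash
python3 - <<'E'
from pots import *
d=cam('top'); e=cam('scene'); look(); go(.532,.1196,.15,-9.8)
a=cv2.resize(d['image'][140:240,375:475],None,fx=4,fy=4,interpolation=cv2.INTER_CUBIC)
b=cv2.resize(e['image'][120:220,340:440],None,fx=4,fy=4,interpolation=cv2.INTER_CUBIC)
cv2.imwrite('pics/c13.png',np.hstack([a,b]))
E
```

```text
warmer mm x 87.4 y 0.8 world [ 0.6246 -0.1362]
warmer mm x 87.1 y -97.3 world [ 0.6077 -0.2328]
warmer mm x -0.5 y 0.1 world [ 0.538 -0.122]
warmer mm x -1.4 y -97.9 world [ 0.5204 -0.2184]
warmer mm x -88.5 y 0.5 world [ 0.4513 -0.1065]
warmer mm x -137.9 y 10.6 world [ 0.4044 -0.0882]
t 55.87 at [ 0.4008 -0.3699  0.1985] yaw -15.81 open 0.0628 | plan [-0.0073 -0.5067  0.0478] turn -6.01
```

View pics/c13.png

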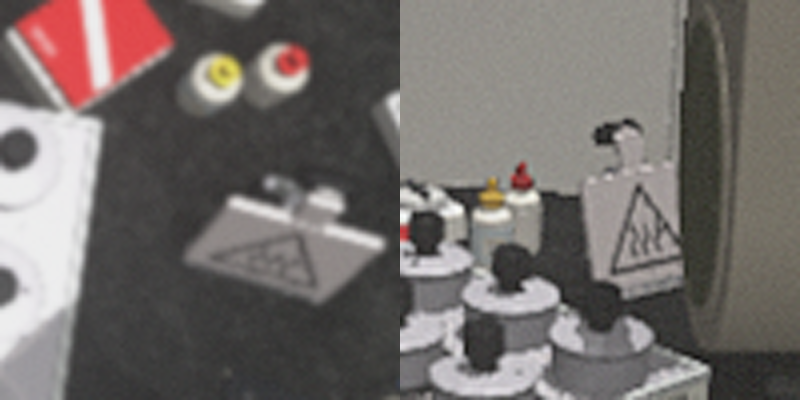

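The sign stands on its leg, face to the robot, in both views, clear of the bottles at (215,80) and (280,75). Now to the wheel, checking the hidden pot on the way.

Emit:
servo_tool(plan="0 -0.03 0 -2;0 -0.07 0 -4;0 -0.11 0 -6;0 -0.15 0 -6;0 -0.19 0 -6;0 -0.23 0 -6;0 -0.27 0 -6;0 -0.31 0 -6;0 -0.35 0 -6;-0.003 -0.39 0 -6;-0.005 -0.43 0 -6;-0.007 -0.46 0 -6", grip=-0.3)

```text
t: 56.87
tool_pos: [0.5198, 0.0793, 0.1974]
orientation: [-3.129, 0.265, -0.002]
force: [-0.1, -1.1, -0.9]
opening: 0.0604
gripper_force: 0.0
```

Emit:
servo_tool(plan="0 -0.02 0 0;0 -0.035 0 0;0 -0.045 0 0;0 -0.045 0 0;0 -0.045 0 0")

```text
t: 57.28
tool_pos: [0.5265, 0.12, 0.1967]
orientation: [3.13, -0.266, -0.0]
force: [0.6, -0.2, 0.3]
opening: 0.0606
gripper_force: 0.0
```

```bash
python3 -c "
from pots import *
look(); go(.5310,.1185,.058,-9.8)"
```

```text
warmer mm x 87.4 y 0.8 world [ 0.6246 -0.1362]
warmer mm x 87.1 y -97.3 world [ 0.6077 -0.2328]
warmer mm x -0.5 y 0.1 world [ 0.538  -0.1219]
warmer mm x -1.3 y -97.9 world [ 0.5204 -0.2184]
warmer mm x -88.5 y 0.5 world [ 0.4513 -0.1065]
warmer mm x -88.1 y -97.3 world [ 0.435 -0.203]
warmer mm x -138.1 y 10.6 world [ 0.4041 -0.0881]
t 57.33 at [0.5264 0.1193 0.1967] yaw -9.77 open 0.0605 | plan [ 0.0047 -0.      0.1387] turn 0.03
```

Emit:
servo_tool(plan="0.0055 -0.001 0.03 0;0.0055 -0.001 0.065 0;0.0055 -0.001 0.095 0;0.0055 -0.001 0.12 0;0.0055 -0.001 0.132 0;0.0055 -0.001 0.139 0;0.0055 -0.001 0.139 0;0.0055 -0.001 0.139 0")

```text
t: 58.0
tool_pos: [0.5327, 0.1194, 0.059]
orientation: [-3.13, 0.269, -0.002]
force: [0.2, 0.4, 0.1]
opening: 0.0603
gripper_force: 0.0
```

Emit:
servo_tool(plan="0 0 0 0;0 0 0 0;0 0 0 0;0 0 0 0;0 0 0 0;0 0 0 0;0 0 0 0;0 0 0 0;0 0 0 0;0 0 0 0", grip=1, grip_force=12)

```text
t: 58.83
tool_pos: [0.5317, 0.1198, 0.0576]
orientation: [-3.13, 0.268, 0.0]
force: [-0.4, -0.2, 0.6]
opening: 0.0136
gripper_force: 12.0
```

```bash
python3 -c "
from pots import *
go(.5310,.1185,.058,125.2)"
```

```text
t 58.83 at [0.5317 0.1198 0.0576] yaw -9.79 open 0.0136 | plan [-0.0005  0.0014 -0.0004] turn -134.99
```

Emit:
servo_tool(plan="0 0 0 -6;0 0 0 -12;0 0 0 -18;0 0 0 -24;0 0 0 -30;0 0 0 -36;0 0 0 -42;0 0 0 -48;0 0 0 -54;0 0 0 -60;0 0 0 -66;0 0 0 -67.5")

```text
t: 59.83
tool_pos: [0.532, 0.1192, 0.0577]
orientation: [2.746, 1.524, 0.0]
force: [0.4, -3.0, -0.5]
opening: 0.014
gripper_force: 12.0
```

Emit:
servo_tool(plan="0 0 0 -6;0 0 0 -12;0 0 0 -18;0 0 0 -24;0 0 0 -30;0 0 0 -36;0 0 0 -42;0 0 0 -48;0 0 0 -54;0 0 0 -60;0 0 0 -65;0 0 0 -67.5")

```text
t: 60.83
tool_pos: [0.5327, 0.1192, 0.0577]
orientation: [1.438, 2.791, 0.001]
force: [4.4, -2.6, -4.7]
opening: 0.0137
gripper_force: 12.0
```

Emit:
servo_tool(plan="0 0 0 0;0 0 0 0")

```text
t: 61.0
tool_pos: [0.5327, 0.1192, 0.0577]
orientation: [1.444, 2.788, 0.0]
force: [5.1, -1.6, -3.3]
opening: 0.0141
gripper_force: 12.0
```

```bash
python3 -c "
from pots import *
go(.5310,.1185,.058,125.2)"
```

```text
t 61.00 at [0.5327 0.1192 0.0577] yaw 125.22 open 0.0141 | plan [ 0.0004 -0.0018 -0.0003] turn 0.02
```

Emit:
servo_tool(plan="0 0 0 0;0 0 0 0;0 0 0 0;0 0 0 0;0 0 0 0;0 0 0 0;0 0 -0.03 0;0 0 -0.06 0;0 0 -0.09 0;0 0 -0.12 0;0 0 -0.12 0", grip=-0.3)

```text
t: 61.92
tool_pos: [0.5354, 0.1203, 0.1852]
orientation: [1.441, 2.782, 0.01]
force: [0.9, 0.4, 1.1]
opening: 0.0601
gripper_force: 0.0
```

Emit:
servo_tool(plan="-0.02 -0.03 0 0;-0.04 -0.06 0 0;-0.06 -0.09 0 0;-0.08 -0.12 0 0;-0.1 -0.15 0 0;-0.12 -0.18 0 0;-0.122 -0.209 0 0;-0.122 -0.209 0 0;-0.122 -0.209 0 0;-0.122 -0.209 0 0")

```text
t: 62.75
tool_pos: [0.4315, -0.1003, 0.1776]
orientation: [1.446, 2.788, 0.001]
force: [0.3, -0.3, 0.7]
opening: 0.0602
gripper_force: 0.0
```

```bash
python3 - <<'E'
from pots import *
look()
d=cam('top'); g=cv2.cvtColor(d['image'],cv2.COLOR_BGR2GRAY).astype(int)
for r in range(218,241): print(r,' '.join('%3d'%v for v in g[r,227:249]))
# bar line: bright pixels on the knob
for r in range(197,222): print(r,' '.join('%3d'%v for v in g[r,228:254]))
E
```

```text
warmer mm x 87.2 y 0.9 world [ 0.6245 -0.136 ]
warmer mm x 87.1 y -97.3 world [ 0.6077 -0.2328]
218 203 205 205 204 201 199 194 190 173 153 137 117 101  98 100 106 119 136 153 176 195 203
219 204 206 204 200 199 200 199 199 198 191 180 166 153 151 155 159 168 181 189 196 202 205
220 204 202 199 187 174 171 176 184 186 192 193 190 186 184 188 192 197 201 202 203 205 203
221 202 203 196 167 134 130 145 156 164 174 175 170 171 171 176 187 194 199 200 201 205 204
222 203 204 195 160 121 136 171 190 193 187 177 162 148 145 152 165 170 172 174 188 202 204
223 203 201 193 157 124 167 215 229 231 226 220 208 194 190 181 171 158 136 138 170 200 202
224 202 201 187 153 140 193 228 236 237 236 234 232 231 230 226 218 201 160 132 165 197 205
225 201 199 179 147 170 219 235 238 237 235 230 228 232 236 236 235 228 190 144 169 203 206
226 203 197 167 145 196 231 237 238 236 225 205 196 220 235 237 237 230 198 156 179 205 209
227 201 192 158 144 202 233 237 238 234 215 164 159 213 233 237 236 228 191 166 190 207 209
228 200 187 151 149 208 232 236 235 232 219 193 190 220 235 237 234 218 173 169 200 
[... 3111 characters left out ...]
  78  79  80  75  75  78 103 146 184 200 203 204 204
216 205 196 175 144 115  96  89  81  72  74  76  77  78  77  78  75  74  74 102 141 178 194 201 203 202 204
217 205 205 198 182 165 154 148 124 103  88  81  78  78  74  78  82  87 103 141 176 196 203 202 202 203 204
218 205 205 204 201 199 194 190 173 153 137 117 101  98 100 106 119 136 153 176 195 203 204 204 204 203 205
219 206 204 200 199 200 199 199 198 191 180 166 153 151 155 159 168 181 189 196 202 205 205 204 204 204 205
220 202 199 187 174 171 176 184 186 192 193 190 186 184 188 192 197 201 202 203 205 203 204 203 205 207 206
221 203 196 167 134 130 145 156 164 174 175 170 171 171 176 187 194 199 200 201 205 204 204 204 204 206 205
```

The three dots sit at (237.5,227), (234.5,230.5) and (239,231), centred in the window. I'll retreat and do a final check.

Emit:
servo_tool(plan="-0.02 -0.03 -0.01 0;-0.04 -0.06 -0.02 0;-0.06 -0.09 -0.03 0;-0.08 -0.12 -0.03 0;-0.1 -0.15 -0.03 0;-0.115 -0.18 -0.03 0;-0.13 -0.21 -0.03 0;-0.145 -0.24 -0.03 0;-0.16 -0.27 -0.03 0;-0.175 -0.3 -0.03 0;-0.185 -0.33 -0.03 0;-0.195 -0.345 -0.03 0")

```text
t: 63.85
tool_pos: [0.2607, -0.4606, 0.2072]
orientation: [-1.445, -2.789, 0.001]
force: [-0.7, 0.2, -0.7]
opening: 0.0603
gripper_force: 0.0
```

```bash
python3 - <<'E'
from pots import *
look(); S=status.read_state(); print(S['t'],S['tool_pos'],S['force'])
d=cam('top'); a=d['image'][175:220,415:475].astype(int); b=cv2.imread('pics/t1.png')
# sign still standing: compare with the picture taken when it had been stood up (crop c13, 4x of rows 140.., cols 375..)
c=cv2.resize(cv2.imread('pics/c13.png')[:,:400],(100,100),interpolation=cv2.INTER_AREA)[35:80,40:100].astype(int)
print('sign diff',np.abs(a-c).mean())
E
```

```text
warmer mm x 87.4 y 0.8 world [ 0.6246 -0.1362]
warmer mm x 87.1 y -97.3 world [ 0.6077 -0.2328]
warmer mm x -0.5 y 0.1 world [ 0.5379 -0.1219]
warmer mm x -1.4 y -97.9 world [ 0.5204 -0.2184]
warmer mm x -88.6 y 0.5 world [ 0.4512 -0.1065]
warmer mm x -88.1 y -97.3 world [ 0.435 -0.203]
63.9 [ 0.26026165 -0.46228182  0.20715476] [-2.48852034  0.44412245  0.16443703]
sign diff 6.350740740740741
```

```bash
python3 -c "
from h import *
print(robot.close_job())"
```

```text
the job is handed in; nothing more can be done
None
```

The changeover is done and handed in at about 64 s: the wheel went to standby first, all six pots were slid to within about 3 mm of their ring centres, the hot-surface sign stands on its unfolded leg (dragged about 80 mm towards the robot first to clear the bottles), and the wheel was then set to three dots.

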